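# Free a stuck specimen cup from its finned cooling block

## Robot

A 6-joint arm with a two-finger parallel gripper is mounted at the origin on the work surface. World frame = base frame: x ahead of the robot, y to its left, z up, the work surface at z = 0. Lengths are in m, angles in rad, forces in N, time in s.
With the tool pointing down it reaches from about 0.375 to 0.9 m from the base axis. Payload 3.1 kg.
Tool frame: the origin (TCP) lies midway between the tips of the shut fingers; the grasp point (between the pads) lies 19 mm behind it (manip.hold_point_z is the distance from the TCP to the grasp point, in m); z points along the fingers, y is the direction in which the jaws open and shut (so a half turn about z gives the same grasp; the last joint's range is limited). The gripper opens to 85 mm and grips with 20 to 120 N. Pads are 22 mm wide; open, the fingers measure 114 mm over their backs; the gripper's body (76 mm by 85 mm) begins 54 mm behind the grasp point. The pads swing forward as they close: fully open they stand 13 mm farther back than shut.
Start: joints at [-0.178, 0.527, 1.433, -0, 1.181, -0.178], TCP at [0.625, 0, 0.231] pointing down, gripper open.
Joint ranges: [-3.08, 3.08], [-0.75, 2.2], [0.22, 2.44], [-1.43, 4.57], [0, 2.65], [-2.85, 2.85]. Speed limits (rad/s): [2.79, 2.79, 3.14, 3.14, 3.14, 3.14].

## Interface

Orientations are given as a unit quaternion [x, y, z, w].
In Python, from station import manip gives the robot as it stands.
- The arm moves only by the tool drive_tool, never from a script. Its argument "motion" is one flat list of numbers, 7 for each row, row after row: the shift along the tool's x, y, z in mm, then the turn, a rotation vector about the tool's x, y, z in degrees, then the finger opening in mm, from 0 to 85.4. A call has 1 to 8 rows; each row is the pose to reach, as a shift and turn from the pose measured when the call began, along the tool's axes at that moment; what a row does not reach only later rows make up. A row lasts 1/8 s, in which the tool goes at most 62.5 mm and 10.7 degrees, less where a joint would pass 70% of its speed; a pose out of reach is approached as far as the arm can. A call with a gripper value outside its range is refused whole. The fingers move at their own pace and stop on an object; "force" is the grip in N (left out, the last holds). Time passes only in rows, so rows that repeat a pose let the fingers close. It gives the time, the measured TCP pose, the force and the opening at its end, in the units of the state.
- manip.sense(): the state, without advancing time (a new reading comes with each control period).
- manip.snapshot(name): name is "scene" or "side" or "wrist"; returns a dict with "color" (384x512x3 uint8, red, green, blue), "fx", "fy", "cx", "cy" (pixels), "k1" (the pictures are not rectified: a ray, as slopes to the right and down, at radius r is drawn at 1 + k1 r^2 times it, then the intrinsics apply), "view" (4x4, takes a point from world to camera coordinates). Camera axes: x right, y up, looking along -z (the intrinsics and any distortion apply to the point x, -y, -z); pixel columns grow to the right and rows downward; lengths in m; the calibration is good to about 2 mm. A picture is of the moment at which its call begins. There is no depth.
- manip.sign_off(): hands the job in, once; it reports no verdict.
The state is a dict: "t": time; "q": joint angles; "qd": joint speeds; "tau": joint torques, N m; "tcp_pos": TCP position; "tool_rot": TCP orientation; "force": force on the tool from outside, world axes, zero at the start; "ft_torque": the same for the moment, N m; "finger_gap": opening from 0.0 (shut) to 1.0 (fully open).
Only numpy, scipy, OpenCV 4.12 (cv2) and the standard library are available. Lean on these libraries where they do the work, as an engineer would, in place of code of your own. Each camera call takes 0.05 s, during which the arm holds its last target.

## Task

The orange-collared specimen cup is stuck in the rubber pads of its finned aluminium block. Slide the block along the bench into the blue comb dock until its fins are fully home between the dock's fins, then, with the docked block staying down on the bench, grip the cup's rim and pull it free with a twist (a straight pull would only lift the block with it). Set the cup down gently, upright and centred on the round glass disc of the light plate, let go, leave the block home in the dock, and disturb nothing else.

Things in the scene. Friction and masses are not known exactly. Their poses are not given: they have to be found in the camera images.
- dock: Fixed comb dock, place and yaw vary: upright grey plate with 5 upright blue fins towards the robot (its -x), 12 mm thick, 44 high, 36 long (x 52 to 88 mm), round noses, at y -48, -24, 0, 24, 48 mm. Origin: on the bench where the block's origin lies when fully home; x points into the dock, z up. Home, the block's x is along the dock's x, with 3 mm play either side of each fin.
- block: Loose aluminium block, 0.95 kg, body 96 x 96 x 50 mm, on a slippery plastic sole (friction 0.2). Origin: centre of its underside, on the well's axis; z up, x towards its fins. It starts in front of the dock, 60 to 110 mm short of home, up to 25 mm aside and 0.3 rad turned from it. Held by the cup it can be dragged and turned flat on the bench.
- cup_mid (a point): Centre of the loose specimen cup, on its axis half-way up its 80 mm; z is its axis, up. About 0.22 kg. White solid cylindrical foot 58 mm in diameter, 40 mm high; above it an open orange collar, outside 62 mm, inside 52 mm in diameter. It starts in the well, its underside 12 mm above the bench.
- disc (a point): Centre of the upper face of the round glass disc (120 mm in diameter, 30 mm above the bench) in the middle of a fixed white light plate, 170 x 170 mm, with a dark ring (132 mm) round the disc. z up. Place and yaw vary; dock and light plate may swap sides.
- bottle: Bystander: amber bottle, 52 mm in diameter, 105 mm high, 0.22 kg, standing; origin at the centre of its underside.
- slidebox: Bystander: green box with white lid, 100 x 85 x 35 mm; origin at the centre of its underside.
- dish: Bystander: flat clear culture dish, 90 mm in diameter, about 20 mm high; origin at the centre of its underside.
- dock_face (a point): Centre of the front face of the dock's grey back plate (126 mm wide, 58 mm high), 88 mm beyond the dock's origin along its x and 29 mm above the bench. The block's fin tips touch this face when fully home. A low foot reaches 64 mm farther back.
- fins (a point): Middle of the tips of the block's 4 upright fins, 88 mm from the block's origin along its x, 25 mm above its underside. Fins: 6 mm thick, rounded tips, x 48 to 88 mm, at y -36, -12, 12, 36 mm, z 4 to 46 mm.
- cup_rim (a point): Centre of the cup's mouth, 80 mm above its underside. At the start it is 92 mm above the bench, 42 mm above the block's top. The collar can be gripped across in any direction.
- well (a point): Centre of the mouth of the block's round well, 65 mm wide, 38 mm deep, 50 mm above its underside. Three sprung rubber pads low in it grip the cup's foot: a straight pull lifts the block too; while the cup is being turned (up to 0.5 N m; an undocked block spins along) a few N lift it. Turn some 1.3 rad while rising 14 mm; it is free after 10 mm.
Not all that is in view belongs to the job. Leave any brown or red look-alike of the part that bears disc alone.

How it is judged:
By the outcome, as a careful person would: the job done as asked, in the order asked, and still so for the second after the job is handed in, with the robot touching nothing.
It also fails if it takes over 61 s, if anything falls off the work surface, if the arm or the gripper's body presses on something with over 40 N, if the wrist force passes 120 N, or if a joint passes its speed limit or range.

## Working session

There is one attempt and no reset: what is moved stays moved. The work goes in short steps, Python scripts to look and compute and a tool call to move; the robot and the scene stay as the last step left them, time stands still between calls to the robot, and variables do not carry over. Pictures are saved under pics/ and viewed, and the job is handed in when it is done.

Besides the shell and the picture viewer there is one more tool, called after "Emit:" as name(argument=value, ...), one argument or row to a line, values as JSON. drive_tool: Moves the arm, as the interface text tells. Its arguments: {"type":"object","properties":{"motion":{"type":"array","items":{"type":"number"}},"force":{"type":"number"}},"required":["motion"]}

```bash
ls; mkdir -p pics; python3 - <<'E'
from station import manip
import cv2
s=manip.sense(); print(s)
for n in ["scene","side","wrist"]:
    d=manip.snapshot(n); cv2.imwrite(f"pics/{n}0.png",d["color"][:,:,::-1])
    print(n,d["fx"],d["fy"],d["cx"],d["cy"],d["k1"],d["view"])
E
```

```text
pics
{'t': 0.0, 'q': array([-1.78526496e-01,  5.28485581e-01,  1.43391728e+00,  2.68331611e-05,
        1.18136179e+00, -1.78508563e-01]), 'qd': array([ 0.00040799, -0.00051399, -0.00108809, -0.00194104, -0.00014916,
        0.00100099]), 'tau': array([ 2.50220628e-04, -4.42344439e+01, -1.78024775e+01, -2.06930472e-04,
        8.36740597e-03,  2.24214921e-05]), 'tcp_pos': array([6.24287318e-01, 1.48989821e-04, 2.30316908e-01]), 'tool_rot': array([ 7.07116316e-01,  7.07096412e-01, -6.09163247e-04, -8.99149470e-04]), 'force': array([-0.29423932,  0.02336483,  0.0218557 ]), 'ft_torque': array([-0.05789837, -0.01009068, -0.05150006]), 'finger_gap': 0.9999784712092152}
scene 459.01814743714465 459.01814743714465 255.475009271251 193.17337173355077 -0.11778086660157056 [[-0.54580718  0.83790307  0.00360136  0.27123327]
 [-0.70716693 -0.46294305  0.53441432  0.31287474]
 [ 0.44945462  0.28914041  0.84521498 -1.69960207]
 [ 0.          0.          0.          1.        ]]
side 411.8166270037141 411.8166270037141 253.43348987074924 189.43202241132192 -0.1027107058050743 [[-0.99286618 -0.11908498 -0.00595958  0.50463053]
 [ 0.08308009 -0.72679785  0.68180832 -0.11545996]
 [-0.08552454  0.6764493   0.7315066  -1.33506075]
 [ 0.          0.          0.          1.        ]]
wrist 267.5134447751854 267.5134447751854 253.48211998096912 194.74241821551044 0.002406634103631613 [[ 9.99999032e-01 -7.79195594e-04 -1.15292133e-03 -6.24262063e-01]
 [ 4.37953642e-04  9.62652537e-01 -2.70739545e-01  3.45341363e-02]
 [ 1.32082171e-03  2.70738778e-01  9.62651946e-01 -3.79042852e-01]
 [ 0.00000000e+00  0.00000000e+00  0.00000000e+00  1.00000000e+00]]
```

View pics/scene0.png

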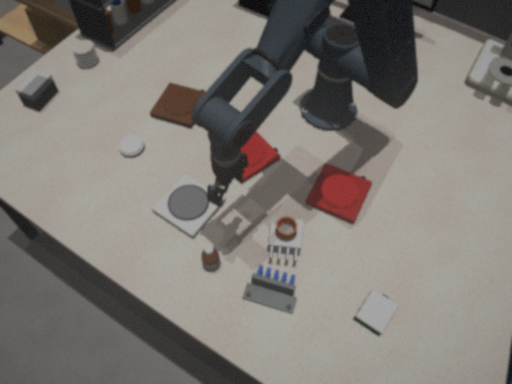

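View pics/side0.png

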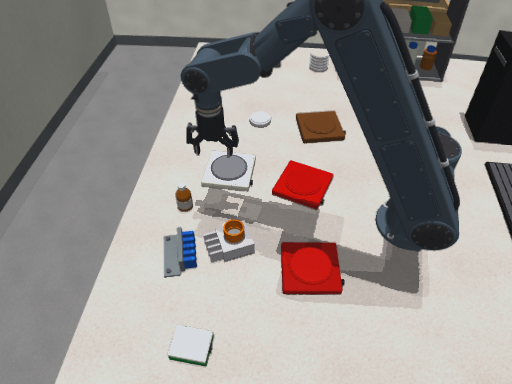

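View pics/wrist0.png

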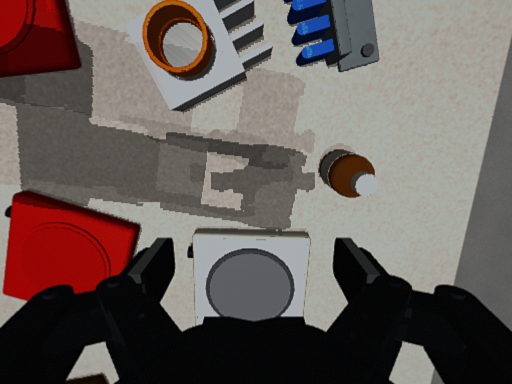

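The scene shows the white light plate at (190,202), with look-alikes red at (338,192) and (255,155) and brown at (180,103). It also shows the cup and block at (286,232), the dock at (273,288), the bottle at (210,258), the slidebox at (376,311), and probably the dish at (131,146). The wrist view shows the cup at (177,40) and the white plate's disc at (250,285).

```bash
cat > h.py <<'E'
from station import manip
import numpy as np, cv2
from scipy.spatial.transform import Rotation as R
def snap(n,name=None,crop=None,s=1):
    d=manip.snapshot(n); d["view"]=np.array(d["view"])
    if name:
        im=d["color"][:,:,::-1]
        if crop: x0,y0,x1,y1=crop; im=im[y0:y1,x0:x1]
        cv2.imwrite(f"pics/{name}.png",cv2.resize(im,None,fx=s,fy=s,interpolation=cv2.INTER_CUBIC))
    return d
def cam(d): 
    K=np.array([[d["fx"],0,d["cx"]],[0,d["fy"],d["cy"]],[0,0,1]]); return K,np.array([d["k1"],0,0,0.])
def p2w(d,uv,z):
    K,D=cam(d); V=d["view"]
    n=cv2.undistortPoints(np.array(uv,float).reshape(-1,1,2),K,D).reshape(-1,2)
    c=-V[:3,:3].T@V[:3,3]
    ray=np.c_[n[:,0],-n[:,1],-np.ones(len(n))]@V[:3,:3]
    z=np.broadcast_to(z,len(n))
    return c+ray*((z-c[2])/ray[:,2])[:,None]
def w2p(d,P):
    K,D=cam(d);V=d["view"];P=np.atleast_2d(P)@V[:3,:3].T+V[:3,3]
    return cv2.projectPoints((P*[1,-1,-1]).reshape(-1,1,3),np.zeros(3),np.zeros(3),K,D)[0].reshape(-1,2)
E
python3 - <<'E'
from h import *
d=snap("wrist","w1a",(110,0,400,130),2.6)
for n,c in [("scene",(230,190,330,330)),("side",(150,130,270,290))]: snap(n,n+"1a",c,4 if n=="scene" else 3.7)
np.set_printoptions(precision=4,suppress=True)
print(p2w(d,[[177,40]],.092),p2w(d,[[250,285]],.03),p2w(d,[[350,170]],0.0))
d=snap("scene"); print(p2w(d,[[190,202]],.03),p2w(d,[[286,226]],.092),p2w(d,[[131,146]],.02),p2w(d,[[376,311]],.035))
E
```

```text
[[0.5527 0.1408 0.092 ]] [[ 0.6192 -0.166   0.03  ]] [[0.7608 0.     0.    ]]
[[ 0.6156 -0.1697  0.03  ]] [[0.5536 0.1423 0.092 ]] [[ 0.5438 -0.4857  0.02  ]] [[0.6184 0.4784 0.035 ]]
```

View pics/w1a.png

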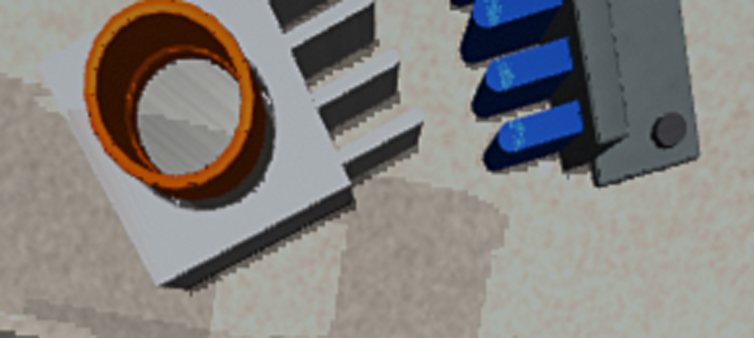

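View pics/scene1a.png

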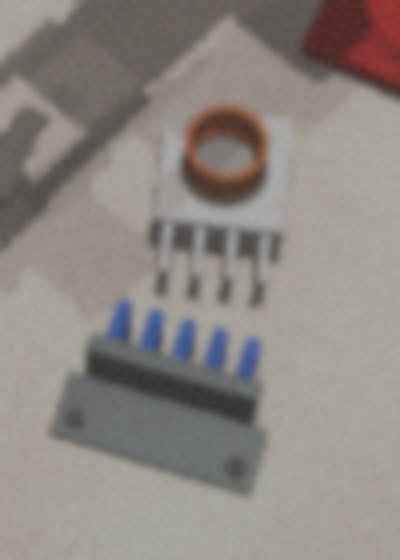

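View pics/side1a.png

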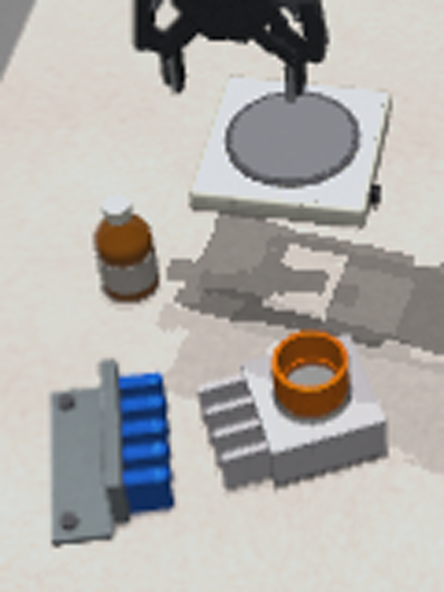

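Next I'll move the wrist camera over the block and dock.

Emit:
drive_tool(
  motion=[50,10,0,0,0,0,85,100,20,0,0,0,0,85,100,20,0,0,0,0,85,100,20,0,0,0,0,85],
)

```text
t: 0.85
tcp_pos: [0.6446, 0.1, 0.2309]
tool_rot: [0.707, 0.707, -0.001, -0.0]
force: [-0.5, -0.7, -0.5]
finger_gap: 0.998
```

```bash
python3 - <<'E'
from h import *
d=snap("wrist","w2",None,1.5); print(manip.sense()["t"],manip.sense()["tcp_pos"])
E
```

```text
0.9 [0.64460578 0.09933193 0.23093599]
```

View pics/w2.png

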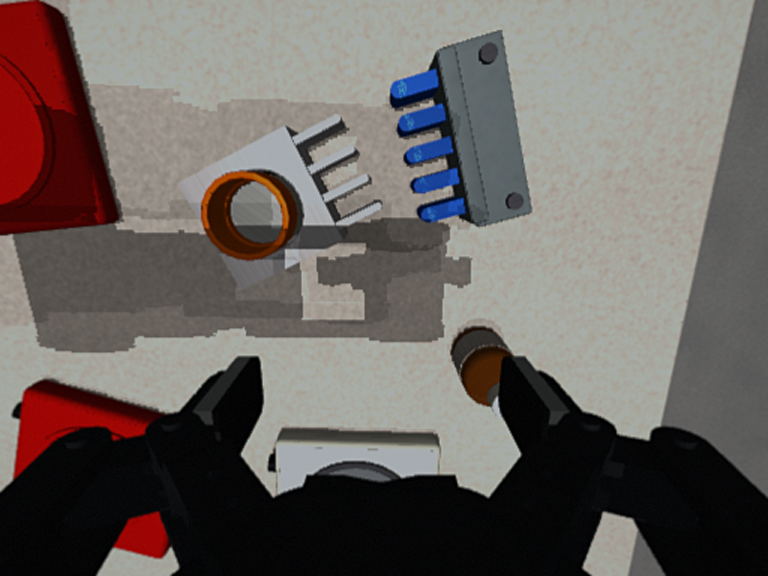

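```bash
python3 - <<'E'
from h import *
d=snap("wrist","w3a",(245,10,365,160),4); snap("wrist","w3b",(115,65,265,200),4.5)
E
```

```text
(no output)
```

View pics/w3a.png

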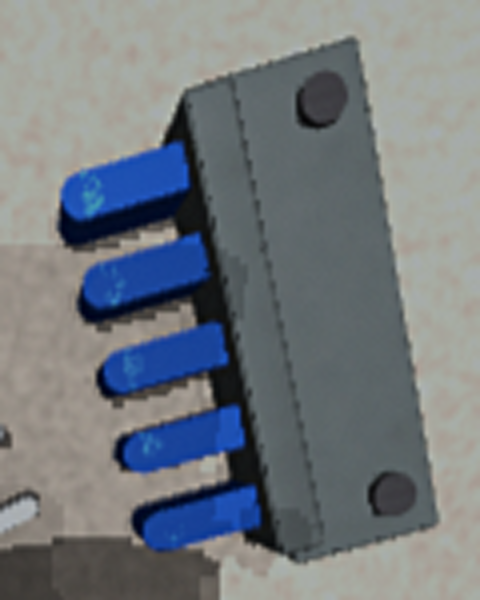

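View pics/w3b.png

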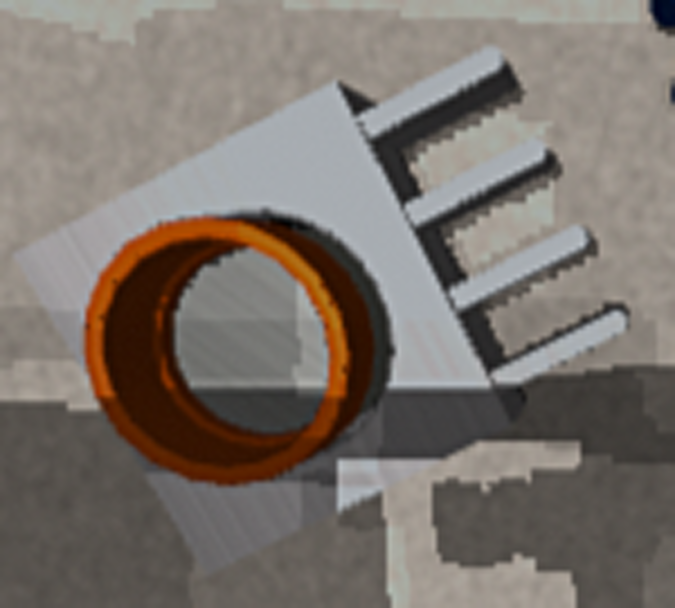

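```bash
cat > fit.py <<'E'
from h import *
from scipy.optimize import least_squares
def fit(d,mod,px,z,ang=None):
    # mod Nx2 local, px Nx2, z N
    W=p2w(d,px,z)[:,:2]; mod=np.array(mod)/1000.
    def T(p): c,s=np.cos(p[2]),np.sin(p[2]); return mod@np.array([[c,s],[-s,c]])+p[:2]
    r=least_squares(lambda p:((T(p)-W).ravel()),[W[:,0].mean(),W[:,1].mean(),0.2 if ang is None else ang],loss="soft_l1",f_scale=.002)
    return r.x,(T(r.x)-W)*1000
E
python3 - <<'E'
from fit import *
np.set_printoptions(precision=4,suppress=True)
d=snap("wrist")
A=lambda p,s,o:np.array(p)/s+np.array(o)
p=A([[62,197],[82,287],[103,370],[120,454],[137,530],[188,165],[207,252],[226,341],[242,427],[259,506],[186,92]],4,(245,10))
m=[[52,y] for y in(48,24,0,-24,-48)]+[[88,y] for y in(48,24,0,-24,-48)]+[[88,63]]
x,r=fit(d,m,p,[.044]*10+[.058]); print("dock",x,"\n",r)
p=A([[15,255],[338,82],[205,575],[497,50],[545,145],[588,232],[622,310]],4.5,(115,65))
m=[[-48,48],[48,48],[-48,-48]]+[[88,y] for y in(36,12,-12,-36)]
xb,r=fit(d,m,p,[.05]*3+[.046]*4); print("block",xb,"\n",r)
print("rim",p2w(d,A([[217,351]],4.5,(115,65)),.092))
c,s=np.cos(x[2]),np.sin(x[2]); dd=xb[:2]-x[:2]
print("block in dock",np.array([[c,s],[-s,c]])@dd, xb[2]-x[2])
# overlays in other cams
E
```

```text
dock [0.6148 0.1731 0.2449] 
 [[ 0.5436 -0.1195]
 [ 0.5215  0.0121]
 [-0.0174 -0.7689]
 [ 0.3707 -0.3417]
 [ 0.5878 -1.3087]
 [ 0.4522  0.6095]
 [ 0.0498 -0.391 ]
 [-0.6363  0.0879]
 [-0.6721  0.7509]
 [-1.1459  0.3737]
 [-0.1943  1.007 ]]
block [0.5508 0.1433 0.4535] 
 [[-0.5258  0.1529]
 [-0.821   0.6396]
 [ 0.59    0.0584]
 [ 0.774  -0.5045]
 [-0.3356  0.4507]
 [-0.6383  0.3294]
 [ 1.0351 -1.3096]]
rim [[0.5512 0.1442 0.092 ]]
block in dock [-0.0692 -0.0134] 0.2086826205798297
```

Dock is at (0.615, 0.173) with yaw 0.245 rad. Block is at (0.551, 0.143) with yaw 0.4535, which puts it 69 mm short, 13 mm aside and 0.21 rad turned. That agrees with the stated ranges, and the rim and block axis agree to 1 mm. There's only one orange-collared cup, wrist pixel (163,143), and nothing else looks like it. The plate I want is the white one, not the red or brown.

Emit:
drive_tool(
  motion=[22,-47,40,0,0,0,85,44.5,-93.5,80,0,0,0,85,44.5,-93.5,80,0,0,0,85,44.5,-93.5,100,0,0,0,85,44.5,-93.5,100,0,0,0,85],
)

```text
t: 1.68
tcp_pos: [0.5514, 0.1426, 0.1306]
tool_rot: [0.708, 0.706, -0.001, -0.001]
force: [-0.3, 0.3, 0.7]
finger_gap: 0.993
```

```bash
python3 - <<'E'
from h import *
s=manip.sense(); print(s["t"],s["tcp_pos"],s["q"])
d=snap("wrist","w4",None,1.5);snap("side","s4",(150,130,270,290),3.7)
print(w2p(d,[[.551,.1438,.092]])*1.5)
E
```

```text
1.675 [0.55142979 0.14260419 0.13063978] [ 5.70536161e-02  5.89898094e-01  1.66291112e+00 -3.11396015e-04
  8.90742989e-01  6.00245767e-02]
[[379.00435239 324.88478746]]
```

View pics/w4.png

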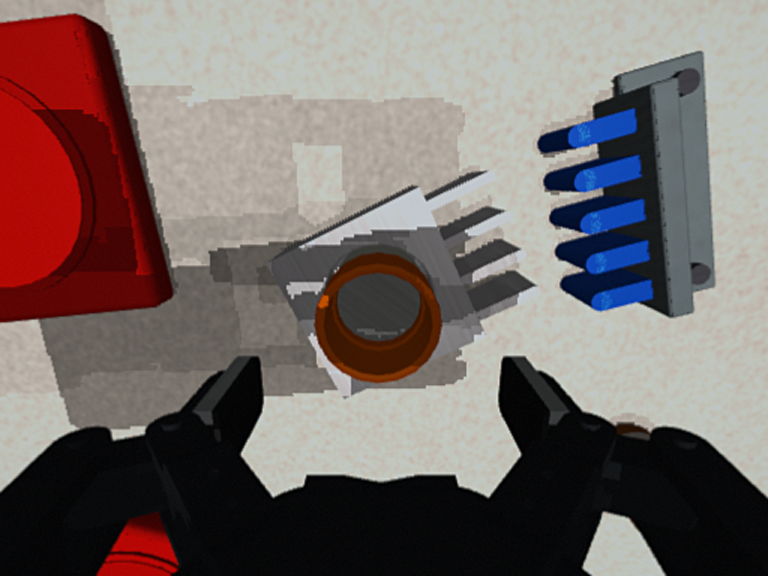

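View pics/s4.png

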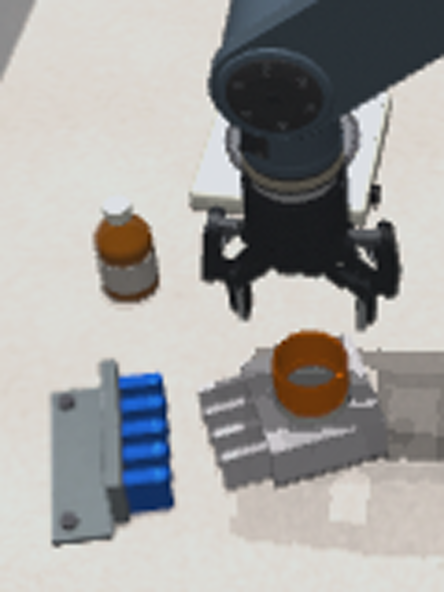

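```bash
python3 - <<'E'
from h import *
d=snap("wrist","w5",(200,160,310,265),5)
c=np.array([.551,.1438,.092]);t=np.linspace(0,2*np.pi,60)
im=cv2.imread("pics/w5.png")
for r,z in((.031,.092),(.026,.092)):
  P=np.c_[c[0]+r*np.cos(t),c[1]+r*np.sin(t),0*t+z]
  for u,v in (w2p(d,P)-[200,160])*5: cv2.circle(im,(int(u),int(v)),2,(0,255,0),-1)
cv2.imwrite("pics/w5.png",im)
E
```

```text
(no output)
```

View pics/w5.png

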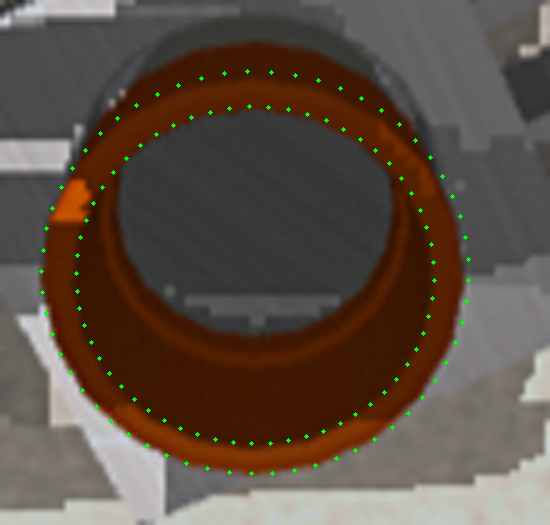

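The predicted rim circle lies on the collar within about 1 mm, so I'll descend and grip.

Emit:
drive_tool(
  motion=[1,-1,30,0,0,0,85,1,-1,60,0,0,0,85,1,-1,74,0,0,0,85,1,-1,74,0,0,0,85],
)

```text
t: 2.33
tcp_pos: [0.5518, 0.1437, 0.0578]
tool_rot: [0.708, 0.706, 0.0, 0.0]
force: [0.1, -0.2, -0.1]
finger_gap: 0.994
```

Emit:
drive_tool(
  motion=[0,0,0,0,0,0,55,0,0,0,0,0,0,50,0,0,0,0,0,0,50,0,0,0,0,0,0,50,0,0,0,0,0,0,50],
  force=70,
)

```text
t: 2.95
tcp_pos: [0.5515, 0.1437, 0.0593]
tool_rot: [0.708, 0.706, 0.0, 0.0]
force: [-2.6, -1.1, 5.2]
finger_gap: 0.687
```

```bash
python3 - <<'E'
from h import *
s=manip.sense(); print(s)
snap("side","s6",(150,130,270,290),3.7); snap("wrist","w6",None,1.5)
E
```

```text
{'t': 2.95, 'q': array([ 5.90356349e-02,  7.03011404e-01,  1.70198547e+00, -3.03566739e-04,
        7.35724957e-01,  6.21437774e-02]), 'qd': array([-7.29777024e-04,  3.77822349e-05,  2.54474321e-04,  2.00570068e-04,
        5.03087594e-04, -2.51918410e-03]), 'tau': array([-7.08410167e-02, -4.11257601e+01, -1.07675126e+01,  2.71398202e-02,
       -7.45768603e-01, -5.15224936e-02]), 'tcp_pos': array([0.55150318, 0.14372938, 0.05928002]), 'tool_rot': array([7.08125335e-01, 7.06086617e-01, 2.58391658e-04, 3.64969992e-04]), 'force': array([-2.59544879, -1.11723736,  5.21100775]), 'ft_torque': array([-0.07708303,  0.35290649, -0.07228834]), 'finger_gap': 0.6871685489560342}
```

View pics/s6.png

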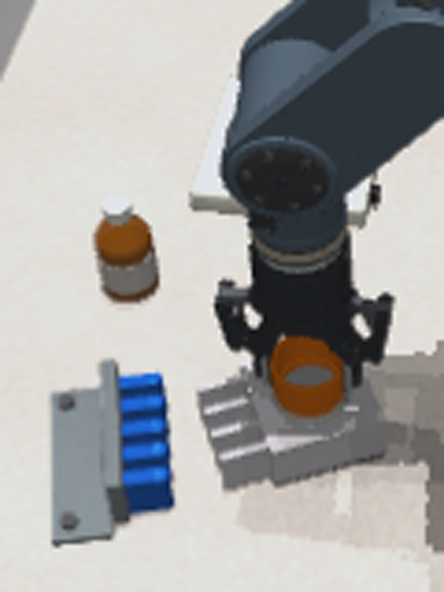

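View pics/w6.png

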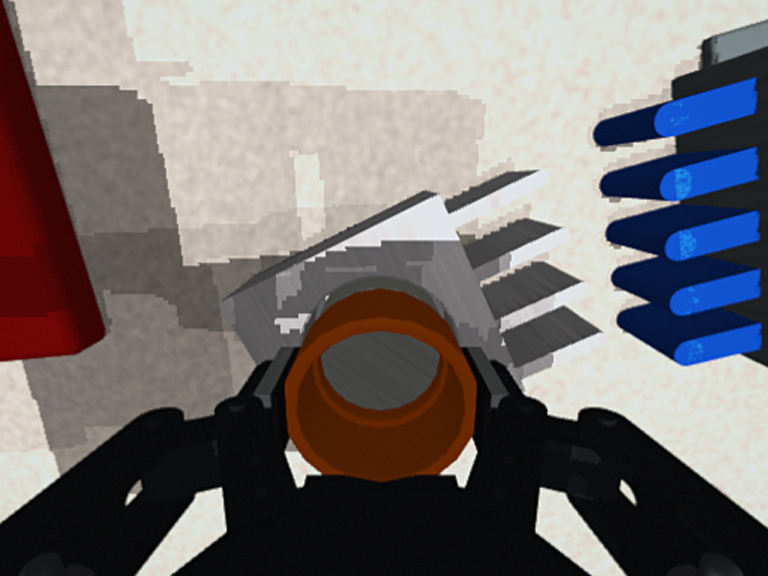

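Gripped. The collar is centred between the pads and the block is still down. Next I'll align the block in front of the dock.

Emit:
drive_tool(
  motion=[3,2,0,0,0,2,50,6,4,0,0,0,4,50,9,6,0,0,0,6,50,12,8,0,0,0,8,50,14,9,0,0,0,10,50,16,10.3,0,0,0,12,50,16.3,10.3,0,0,0,12,50,16.3,10.3,0,0,0,12,50],
)

```text
t: 4.05
tcp_pos: [0.5611, 0.1598, 0.0594]
tool_rot: [0.778, 0.628, -0.0, 0.0]
force: [-2.3, -1.1, -0.4]
finger_gap: 0.689
```

```bash
python3 - <<'E'
from h import *
s=manip.sense(); print(s["t"],s["tcp_pos"],s["tool_rot"],s["force"],s["ft_torque"],s["q"])
snap("wrist","w7",None,1.5)
E
```

```text
4.05 [0.56109186 0.15981734 0.05937101] [ 7.77858603e-01  6.28439231e-01 -3.53575168e-04  1.82595846e-05] [-2.29961541 -1.08684117 -0.36451217] [-0.17538929  0.3053372  -0.01664201] [ 8.62767966e-02  7.14596624e-01  1.66568938e+00 -6.16604040e-04
  7.61872640e-01  2.98429108e-01]
```

View pics/w7.png

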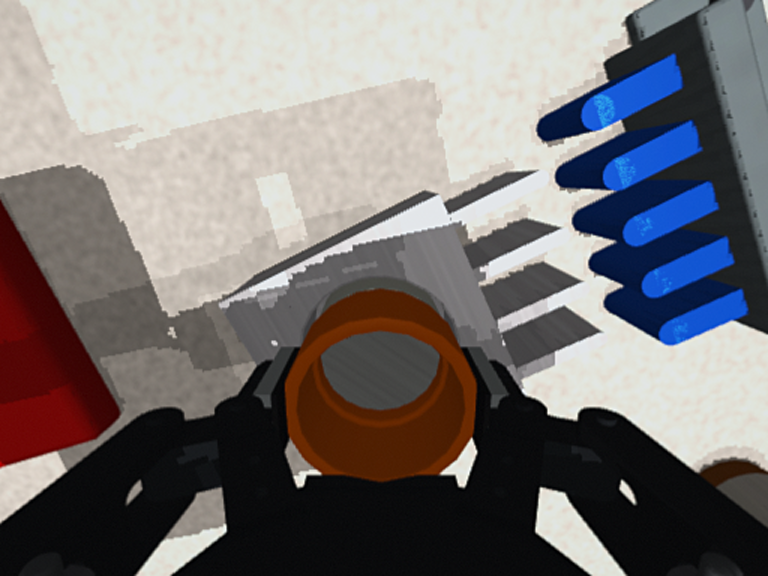

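```bash
python3 - <<'E'
from h import *
snap("wrist","w8",(290,20,512,240),3.5/1.3)
E
```

```text
(no output)
```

View pics/w8.png

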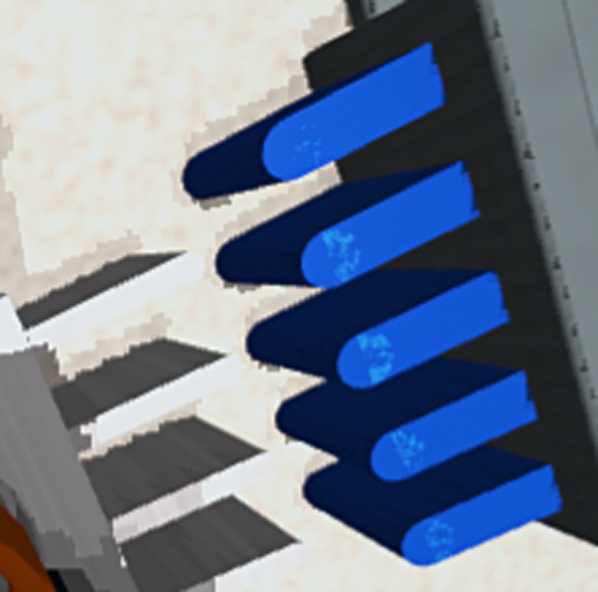

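```bash
python3 - <<'E'
from fit import *
np.set_printoptions(precision=4,suppress=True)
d=snap("wrist"); s=3.5/1.3
A=lambda p:np.array(p)/s+np.array((290,20))
p=A([[265,165],[304,270],[340,372],[375,467],[405,548],[437,73],[468,190],[498,297],[530,396],[555,488]])
m=[[52,y] for y in(48,24,0,-24,-48)]+[[88,y] for y in(48,24,0,-24,-48)]
x,r=fit(d,m,p,.044); print("dock",x,"\n",r)
p=A([[203,262],[228,358],[268,455],[300,545]])
print(p2w(d,p,.046))
xb,r=fit(d,[[88,y] for y in(36,12,-12,-36)],p,.046); print("block",xb,"\n",r)
def rel(x):
  c,s=np.cos(x[2]),np.sin(x[2]); return np.array([[c,s],[-s,c]])@(xb[:2]-x[:2]), xb[2]-x[2]
print(rel(x)); print(rel([.6148,.1731,.2449]))
# expected overlay
im=cv2.imread("pics/w8.png")
def draw(pose,pts,z,col):
  c,s_=np.cos(pose[2]),np.sin(pose[2])
  W=np.array(pts)/1000@np.array([[c,s_],[-s_,c]])+pose[:2]
  q=(w2p(d,np.c_[W,np.full(len(W),z)])-[290,20])*s
  cv2.polylines(im,[q.astype(int)],True,col,1)
for y in(48,24,0,-24,-48): draw(np.array([.6148,.1731,.2449]),[[52,y],[54,y-5],[58,y-6],[88,y-6],[88,y+6],[58,y+6],[54,y+5]],.044,(0,255,255))
for y in(36,12,-12,-36): draw(np.array([.5612,.1598,.2449]),[[48,y-3],[88,y-3],[88,y+3],[48,y+3]],.046,(0,0,255))
cv2.imwrite("pics/w9.png",im)
E
```

```text
dock [0.6149 0.1712 0.2681] 
 [[-0.1365  0.1371]
 [-0.2621 -0.5068]
 [-0.2798 -0.1719]
 [-0.6338  0.3034]
 [-0.4316 -1.2717]
 [ 0.1645 -0.0806]
 [ 0.5789  0.1716]
 [ 0.7248  0.2624]
 [-0.0175  0.4978]
 [ 0.3193  0.4785]]
[[0.6375 0.2149 0.046 ]
 [0.6408 0.1938 0.046 ]
 [0.6475 0.1702 0.046 ]
 [0.6532 0.1469 0.046 ]]
block [0.5591 0.1613 0.2317] 
 [[-0.9804  1.6893]
 [ 1.2416 -0.5838]
 [-0.0388 -0.3392]
 [-0.136  -0.4036]]
(array([-0.0564,  0.0053]), np.float64(-0.03641246884950339))
(array([-0.0569,  0.0021]), np.float64(-0.013217545902010353))
```

View pics/w9.png

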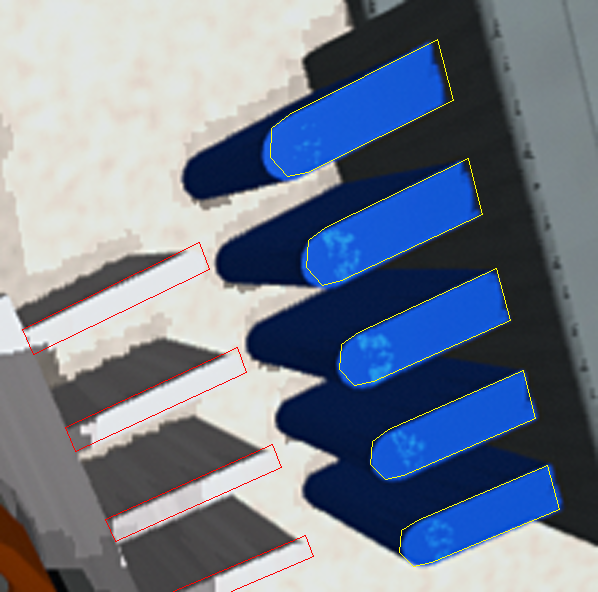

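The overlay matches the dock. The block is parallel, laterally within about 1 mm, and still about 57 mm short. Now I'll slide it in.

Emit:
drive_tool(
  motion=[2.2,4.5,0,0,0,0,50,4.4,9,0,0,0,0,50,6.6,13.5,0,0,0,0,50,8.8,18,0,0,0,0,50,11,22.4,0,0,0,0,50,13.2,26.9,0,0,0,0,50,15.4,31.4,0,0,0,0,50,15.4,31.4,0,0,0,0,50],
)

```text
t: 5.2
tcp_pos: [0.5965, 0.1686, 0.0594]
tool_rot: [0.778, 0.628, 0.001, 0.001]
force: [-0.7, -0.3, -0.0]
finger_gap: 0.685
```

```bash
python3 - <<'E'
from h import *
s=manip.sense(); print(s["t"],s["tcp_pos"],s["tool_rot"],s["force"],s["ft_torque"])
snap("wrist","w10",None,1.5);snap("side","s10",(150,190,270,290),4)
E
```

```text
5.2 [0.59654998 0.16859293 0.05939672] [7.77998079e-01 6.28265679e-01 9.10095821e-04 6.29996974e-04] [-0.66568893 -0.32410707 -0.02975448] [0.04948644 0.38302483 0.01499552]
```

View pics/w10.png

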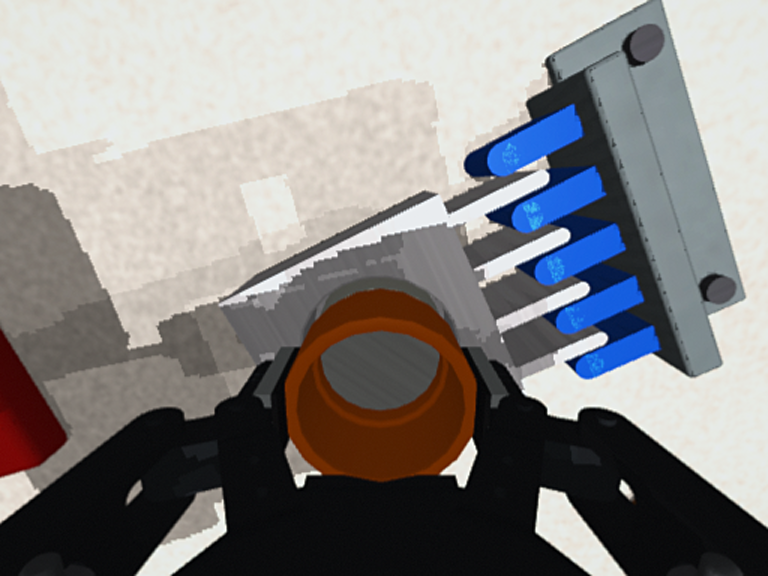

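View pics/s10.png

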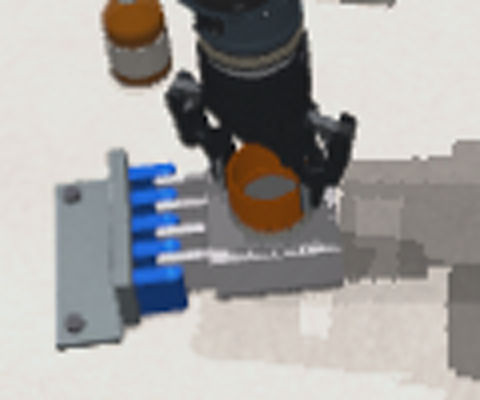

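Emit:
drive_tool(
  motion=[2,2.5,0,0,0,0,50,3.3,5.1,0,0,0,0,50,4.7,7.8,0,0,0,0,50,6,10.5,0,0,0,0,50,7.3,13.2,0,0,0,0,50,8.6,15.9,0,0,0,0,50,9.1,16.8,0,0,0,0,50,9.1,16.8,0,0,0,0,50],
)

```text
t: 6.3
tcp_pos: [0.6137, 0.1737, 0.0594]
tool_rot: [0.778, 0.628, -0.0, 0.0]
force: [-6.2, -1.8, 3.0]
finger_gap: 0.687
```

```bash
python3 - <<'E'
from h import *
s=manip.sense(); print(s["t"],s["tcp_pos"],s["tool_rot"],s["force"],s["ft_torque"])
snap("wrist","w11",(260,40,512,260),2.8)
E
```

```text
6.3 [0.61371479 0.17367596 0.05939704] [ 7.77909000e-01  6.28376874e-01 -2.96395223e-04  5.83456836e-05] [-6.19407494 -1.7578629   2.95560953] [-0.24320943  1.10661911  0.00160958]
```

View pics/w11.png

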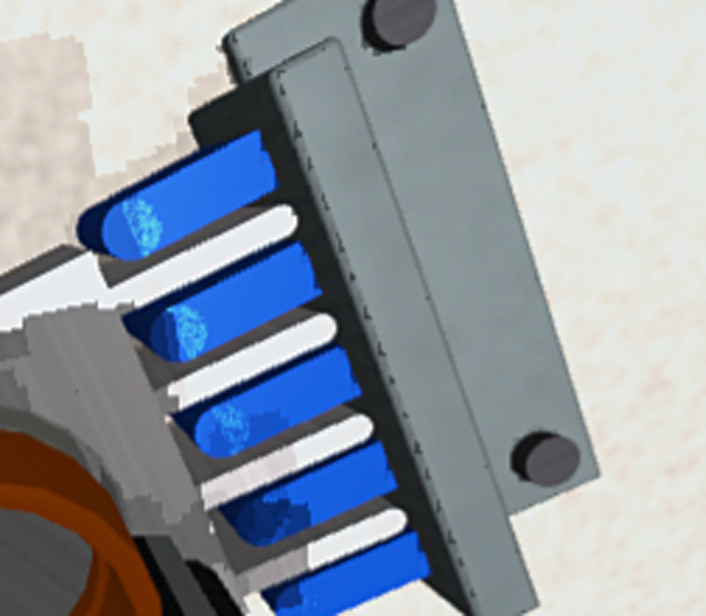

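Emit:
drive_tool(
  motion=[0.4,0.9,0,0,0,0,50,0.9,1.8,0,0,0,0,50,0.9,1.8,0,0,0,0,50],
)

```text
t: 6.72
tcp_pos: [0.6139, 0.1738, 0.0595]
tool_rot: [0.778, 0.629, -0.002, -0.001]
force: [-6.8, -2.9, 5.0]
finger_gap: 0.69
```

Emit:
drive_tool(
  motion=[0.4,0.9,0,0,0,0,50,0.9,1.8,0,0,0,0,50,0.9,1.8,0,0,0,0,50],
)

```text
t: 7.1
tcp_pos: [0.6142, 0.1739, 0.0597]
tool_rot: [0.778, 0.629, -0.004, -0.002]
force: [-7.8, -3.4, 5.0]
finger_gap: 0.69
```

```bash
python3 - <<'E'
from h import *
s=manip.sense(); print(s["t"],s["tcp_pos"],s["tool_rot"],s["force"],s["ft_torque"])
snap("wrist","w12",(260,40,512,260),2.8);snap("side","s12",(150,190,270,290),5);snap("scene","c12",(230,210,330,320),5)
E
```

```text
7.1 [0.61418357 0.17388291 0.05965363] [ 0.77770467  0.62861397 -0.00409515 -0.00177322] [-7.83755524 -3.36658525  4.99699028] [-0.36789901  1.31435463 -0.06801167]
```

View pics/w12.png

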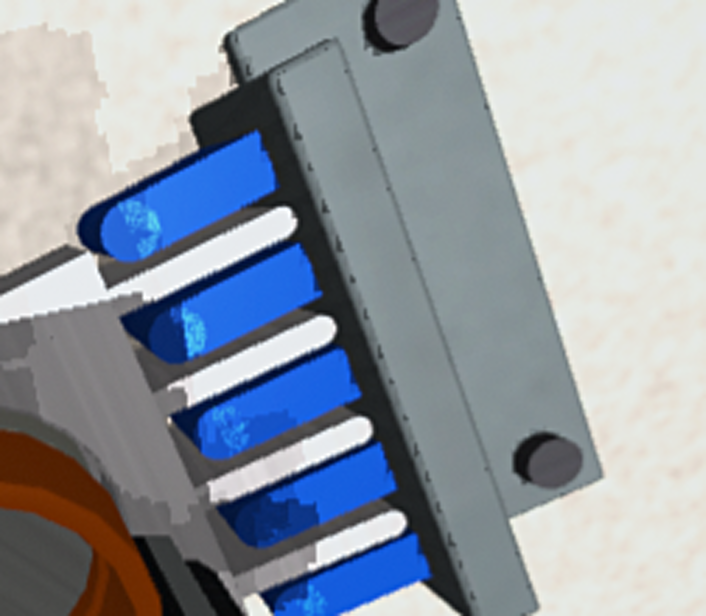

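View pics/s12.png

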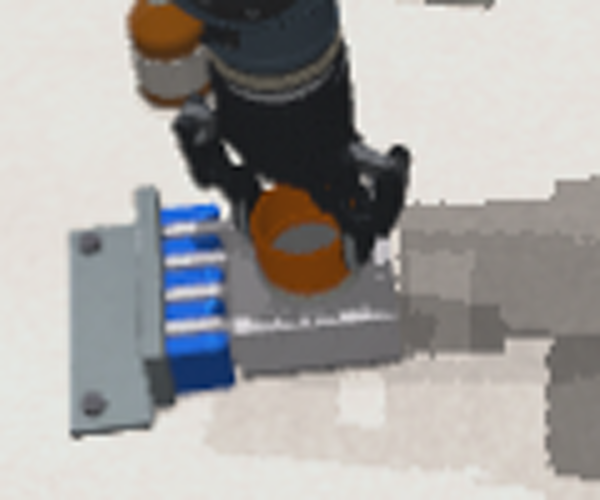

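View pics/c12.png

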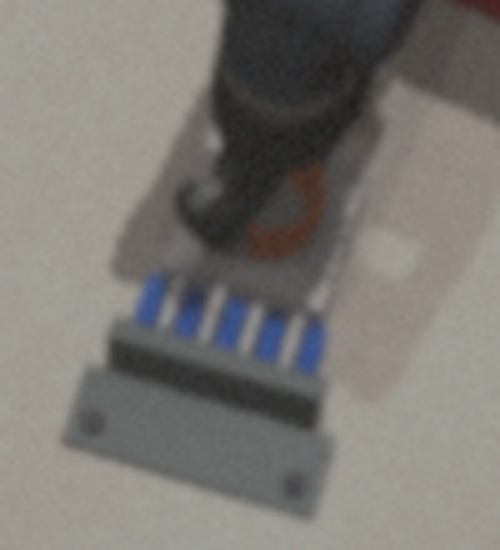

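The fin tips touch the dock plate. The last two 2 mm pushes moved the tool only about 0.3 mm each while the force rose to 8 N, so the block is home. I'll relax the push and level the tool before twisting.

```bash
cat > lvl.py <<'E'
from h import *
s=manip.sense(); r=R.from_quat(s["tool_rot"]); M=r.as_matrix()
z=np.array([0,0,-1.]); a=np.cross(M[:,2],z)
print("level rotvec tool deg",np.round(np.degrees(M.T@a),2)); print("tool x,y world\n",M[:,:2].T.round(3))
print(s["t"],s["tcp_pos"].round(4),s["force"].round(1),s["ft_torque"].round(2),s["q"].round(2))
E
python3 lvl.py
```

```text
level rotvec tool deg [-0.45  0.23 -0.  ]
tool x,y world
 [[ 0.21   0.978 -0.004]
 [ 0.978 -0.21  -0.008]]
7.25 [0.6142 0.1739 0.0596] [-7.1 -2.1  5.2] [-0.36  1.33 -0.03] [ 0.1   0.77  1.51 -0.    0.87  0.31]
```

Emit:
drive_tool(
  motion=[0,0,0,-0.4,0.2,0,50,0,0,0,-0.4,0.2,0,50],
  force=90,
)

```text
t: 7.5
tcp_pos: [0.6139, 0.1737, 0.0596]
tool_rot: [0.778, 0.629, -0.001, -0.0]
force: [-4.2, -1.3, 1.9]
finger_gap: 0.686
```

```bash
python3 lvl.py
```

```text
level rotvec tool deg [-0.09  0.05 -0.  ]
tool x,y world
 [[ 0.21   0.978 -0.001]
 [ 0.978 -0.21  -0.002]]
7.5 [0.6139 0.1737 0.0596] [-4.2 -1.3  1.9] [-0.23  0.95 -0.06] [ 0.1   0.76  1.52 -0.    0.86  0.31]
```

Emit:
drive_tool(
  motion=[0,0,0,0,0,9.5,50,0,0,-1,0,0,19,50,0,0,-3,0,0,28.5,50,0,0,-5,0,0,38,50,0,0,-7,0,0,47.5,50,0,0,-9,0,0,57,50,0,0,-11,0,0,66.5,50,0,0,-13,0,0,76,50],
)

```text
t: 8.5
tcp_pos: [0.6156, 0.1743, 0.0721]
tool_rot: [1.0, 0.014, 0.001, -0.0]
force: [0.2, 0.4, -1.7]
finger_gap: 0.682
```

```bash
python3 lvl.py; python3 - <<'E'
from h import *
snap("wrist","w13",None,1.5);snap("side","s13",(150,170,270,290),5)
E
```

```text
level rotvec tool deg [-0.01 -0.11  0.  ]
tool x,y world
 [[ 1.     0.028  0.002]
 [ 0.028 -1.    -0.   ]]
8.5 [0.6156 0.1743 0.0721] [ 0.2  0.4 -1.7] [-0.07  0.25  0.01] [0.1  0.75 1.51 0.   0.88 1.64]
```

View pics/w13.png

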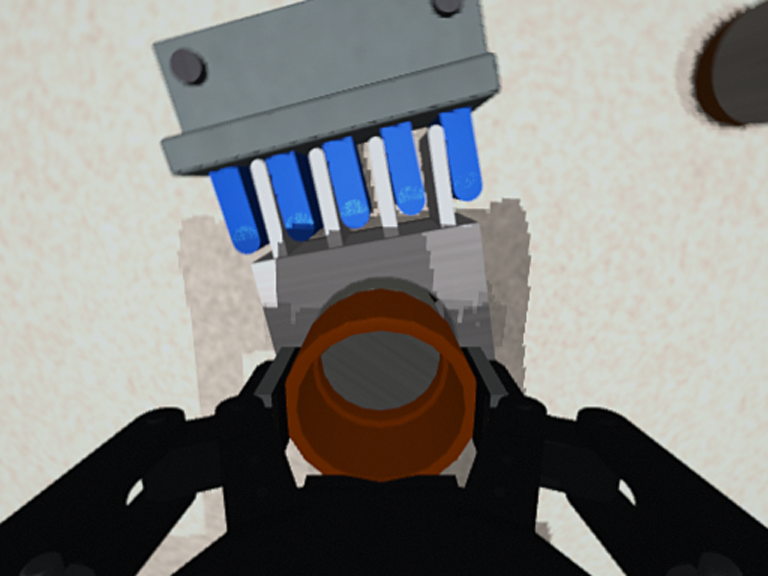

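View pics/s13.png

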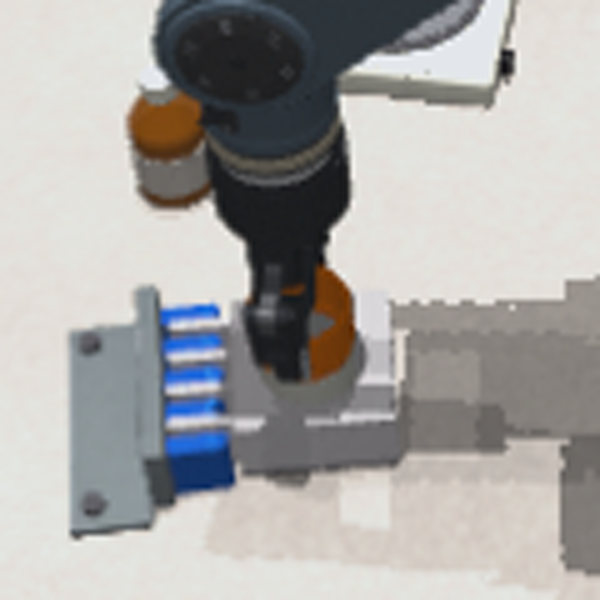

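The force at the wrist is now just the cup's weight, so the cup is free. I'll lift gently, with a little more twist to be safe.

Emit:
drive_tool(
  motion=[0,0,-2,0,0,5,50,0,0,-6,0,0,8,50,0,0,-14,0,0,8,50,0,0,-30,0,0,8,50,0,0,-55,0,0,8,50,0,0,-80,0,0,8,50,0,0,-80,0,0,8,50],
)

```text
t: 9.48
tcp_pos: [0.6188, 0.1744, 0.1563]
tool_rot: [0.999, -0.053, 0.006, -0.001]
force: [-0.3, 0.2, -2.1]
finger_gap: 0.686
```

```bash
python3 lvl.py; python3 - <<'E'
from h import *
snap("wrist","w14",None,1.5);snap("side","s14",(140,120,290,290),4); snap("scene","c14",(120,130,340,320),3.4)
E
```

```text
level rotvec tool deg [-0.11 -0.64  0.  ]
tool x,y world
 [[ 0.994 -0.105  0.011]
 [-0.105 -0.994 -0.002]]
9.475 [0.6188 0.1744 0.1563] [-0.3  0.2 -2.1] [-0.02  0.01 -0.09] [ 0.1   0.63  1.46 -0.    1.03  1.78]
```

View pics/w14.png

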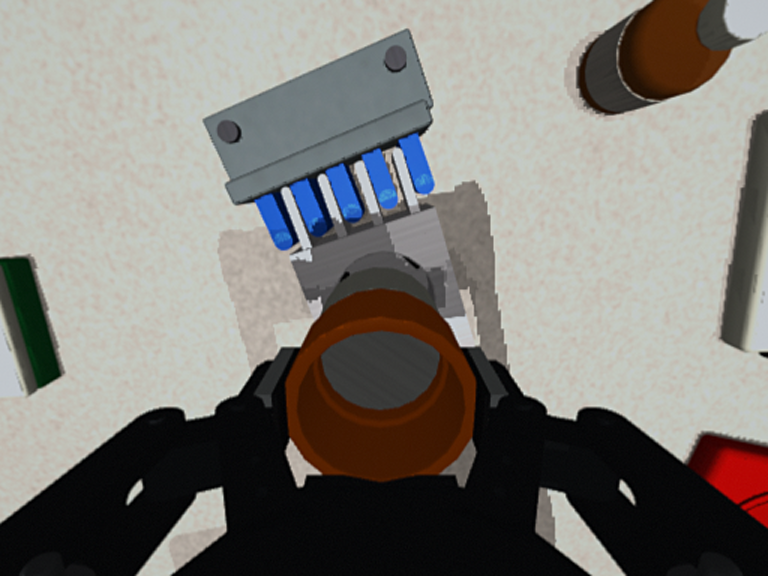

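View pics/s14.png

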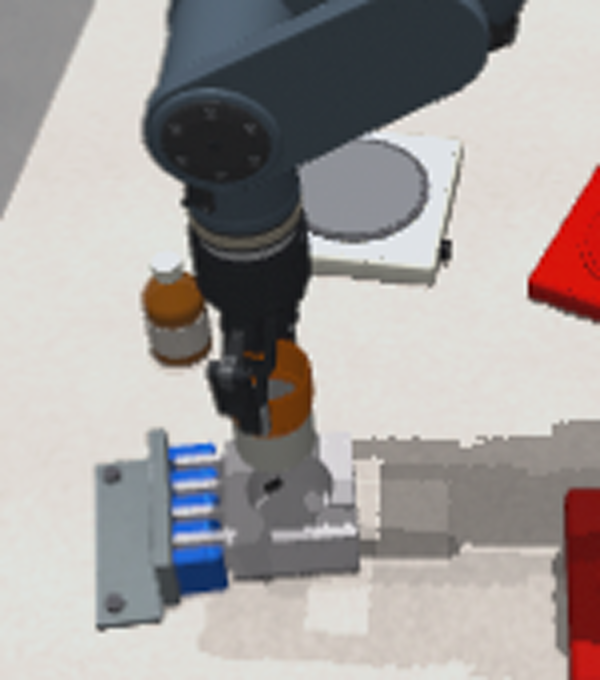

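View pics/c14.png

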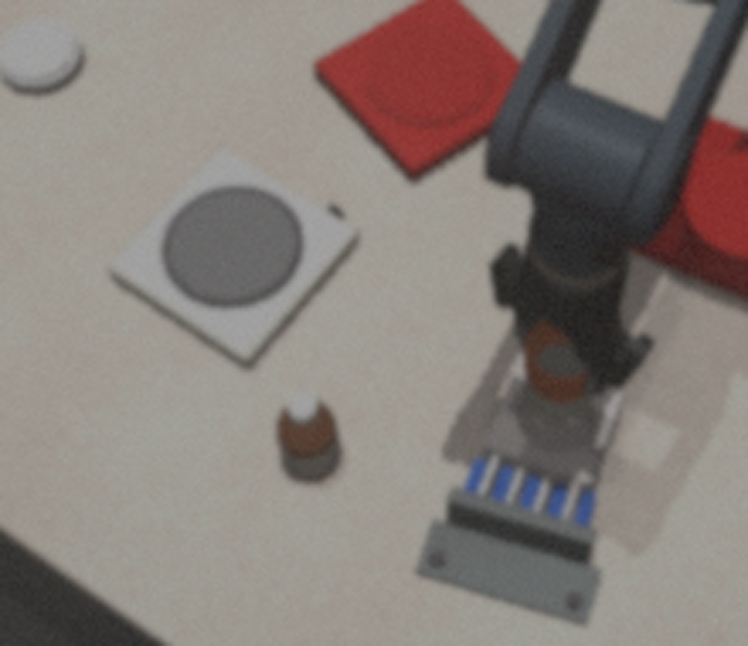

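The cup is free and the block stayed down in the dock. I'll carry it part way toward the plate and measure the disc on the way.

Emit:
drive_tool(
  motion=[3,28,-3,0,-0.6,0,50,8,75,-5,0,-0.6,0,50,13,125,-5,0,-0.6,0,50,18,172,-5,0,-0.6,0,50,22,205,-5,0,-0.6,0,50,23,218,-5,0,-0.6,0,50,23,218,-5,0,-0.6,0,50],
)

```text
t: 10.5
tcp_pos: [0.6147, -0.0454, 0.1565]
tool_rot: [0.999, -0.054, -0.005, -0.001]
force: [-0.3, 0.8, -2.2]
finger_gap: 0.689
```

```bash
python3 lvl.py; python3 - <<'E'
from h import *
snap("wrist","w15",None,1.5);snap("side","s15",(140,120,290,290),4); snap("scene","c15",(120,130,340,320),3.4)
E
```

```text
level rotvec tool deg [-0.04  0.59  0.  ]
tool x,y world
 [[ 0.994 -0.107 -0.01 ]
 [-0.107 -0.994 -0.001]]
10.5 [ 0.6147 -0.0454  0.1565] [-0.3  0.8 -2.2] [-0.01  0.02  0.01] [-0.25  0.61  1.52 -0.    1.03  1.42]
```

View pics/w15.png

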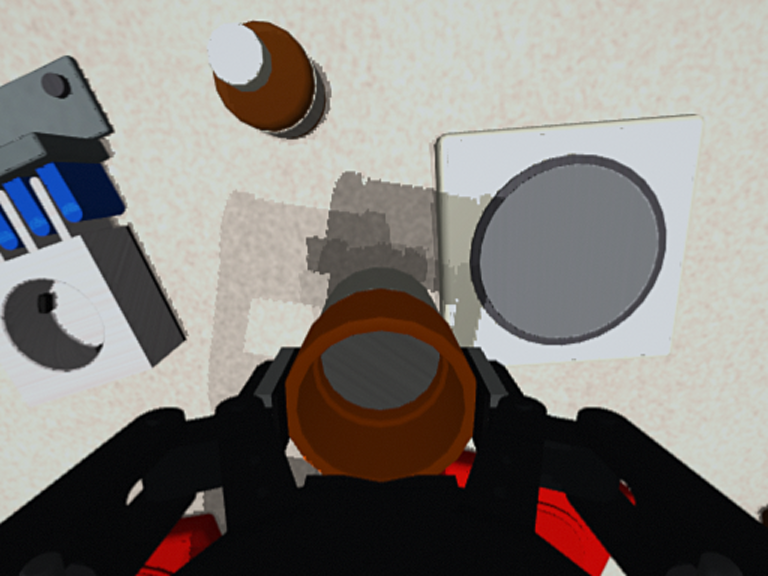

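View pics/s15.png

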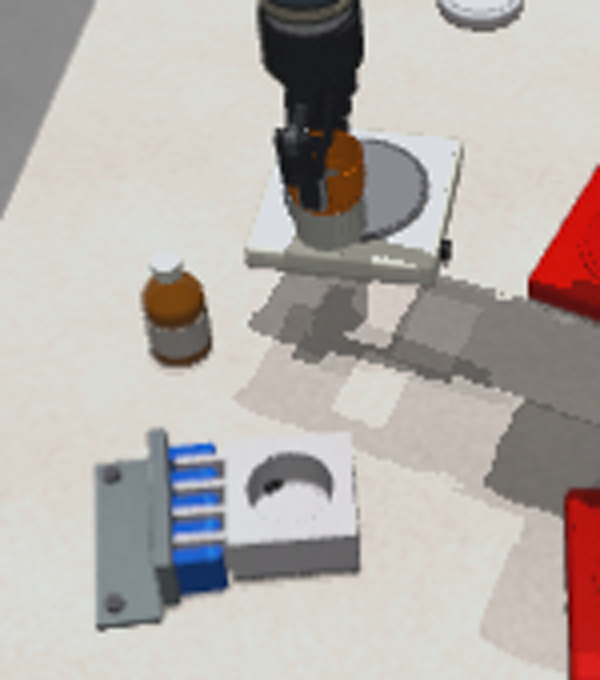

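View pics/c15.png

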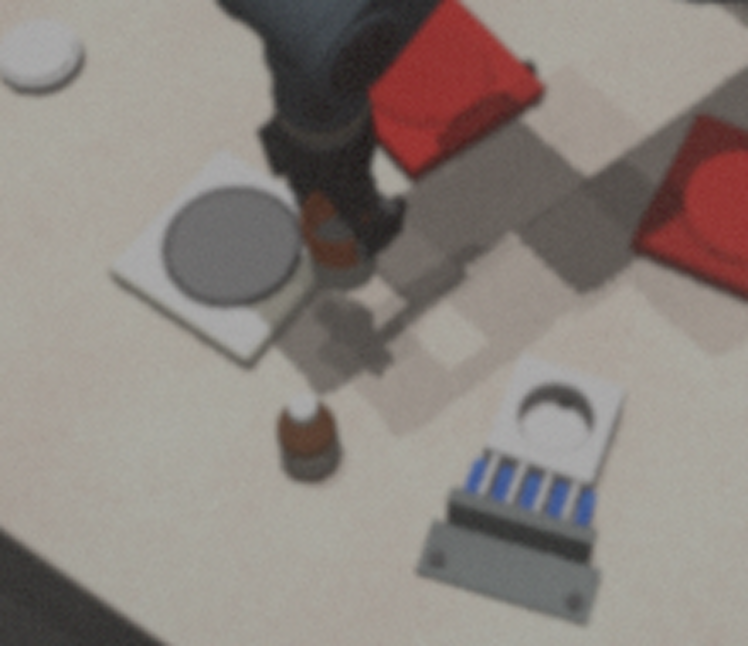

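```bash
python3 - <<'E'
from fit import *
np.set_printoptions(precision=4,suppress=True)
from scipy.optimize import least_squares
s=manip.sense()
for n in("wrist","scene"):
    d=snap(n); im=d["color"].astype(int)
    v,u=np.mgrid[0:384,0:512]; P=p2w(d,np.c_[u.ravel(),v.ravel()],.03)[:,:2]
    rad=np.hypot(P[:,0]-.6175,P[:,1]+.1675); g=im.mean(2).ravel(); sat=(im.max(2)-im.min(2)).ravel()
    # profile of brightness edges: white -> dark ring boundary per angle
    ang=np.arctan2(P[:,1]+.1675,P[:,0]-.6175); pts=[]
    for a in np.arange(-np.pi,np.pi,np.pi/36):
        m=(abs((ang-a+np.pi)%(2*np.pi)-np.pi)<.06)&(rad>.045)&(rad<.083)
        if m.sum()<15: continue
        o=np.argsort(rad[m]); r=rad[m][o]; gg=g[m][o]
        # best step: dark->bright 
        best=max(range(4,len(r)-4),key=lambda i:gg[i:i+6].mean()-gg[max(0,i-6):i].mean())
        st=gg[best:best+6].mean()-gg[max(0,best-6):best].mean()
        if st>40: rr=(r[best-1]+r[best])/2; pts.append([.6175+rr*np.cos(a),-.1675+rr*np.sin(a)])
    pts=np.array(pts)
    q=least_squares(lambda p:np.hypot(pts[:,0]-p[0],pts[:,1]-p[1])-p[2],[.6175,-.1675,.066],loss="soft_l1",f_scale=.001)
    print(n,len(pts),q.x, np.abs(q.fun).mean())
    if n=="wrist":
        # cup rim overlay
        M=R.from_quat(s["tool_rot"]).as_matrix(); t=np.linspace(0,2*np.pi,60)
        o=cv2.resize(im.astype(np.uint8)[:,:,::-1],None,fx=1.5,fy=1.5)
        for r_ in(.031,.026):
            W=s["tcp_pos"]+np.c_[r_*np.cos(t),r_*np.sin(t),0*t-.0325]@M.T
            for a in w2p(d,W)*1.5: cv2.circle(o,tuple(a.astype(int).tolist()),1,(0,255,0),-1)
        for r_ in(.066,):
            W=np.c_[q.x[0]+r_*np.cos(t),q.x[1]+r_*np.sin(t),0*t+.03]
            for a in w2p(d,W)*1.5: cv2.circle(o,tuple(a.astype(int).tolist()),1,(0,0,255),-1)
        cv2.imwrite("pics/w16.png",o)
E
```

```text
wrist 72 [ 0.6189 -0.1728  0.0657] 0.00020268768604527385
scene 47 [ 0.6186 -0.1753  0.0667] 0.0006834365971104736
```

View pics/w16.png

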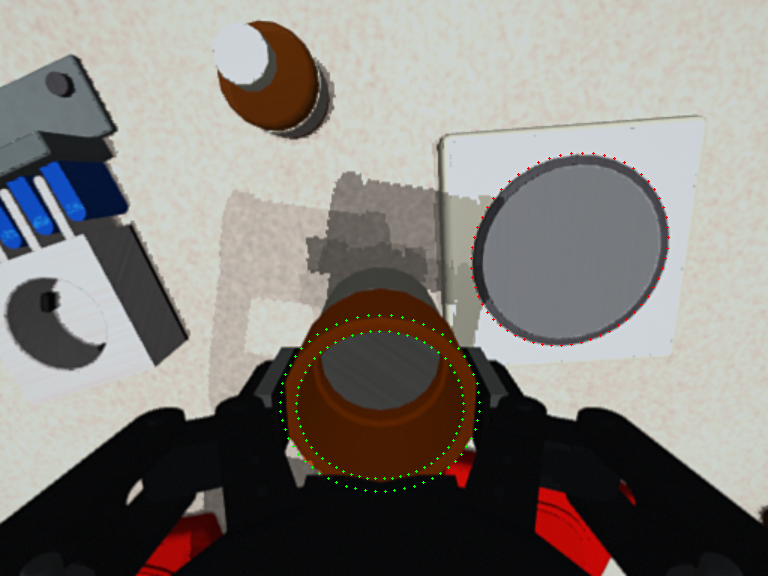

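Wrist puts the disc at (0.6189, -0.1728) and scene at (0.6186, -0.1753). The ring radius comes out at 65.7 mm against 66 expected. I'll move over it.

Emit:
drive_tool(
  motion=[3,25,0,0,0.3,0,50,9,65,0,0,0.3,0,50,14,100,0,0,0.3,0,50,17.5,122,0,0,0.3,0,50,17.7,126.7,10,0,0.3,0,50,17.7,126.7,30,0,0.3,0,50,17.7,126.7,45,0,0.3,0,50,17.7,126.7,45,0,0.3,0,50],
)

```text
t: 11.75
tcp_pos: [0.6177, -0.1698, 0.11]
tool_rot: [0.999, -0.051, -0.004, -0.001]
force: [0.1, 0.4, -2.2]
finger_gap: 0.686
```

Emit:
drive_tool(
  motion=[0,0,0,0,0,0,50,0,0,0,0,0,0,50],
)

```text
t: 12.0
tcp_pos: [0.6181, -0.1695, 0.1106]
tool_rot: [0.999, -0.051, -0.004, -0.001]
force: [-0.5, 0.5, -2.5]
finger_gap: 0.684
```

```bash
python3 lvl.py; python3 - <<'E'
from h import *
snap("wrist","w17",None,1.5);snap("side","s17",(170,110,270,210),6); snap("scene","c17",(130,130,250,250),5)
E
```

```text
level rotvec tool deg [-0.11  0.42 -0.  ]
tool x,y world
 [[ 0.995 -0.102 -0.007]
 [-0.102 -0.995 -0.002]]
12.0 [ 0.6181 -0.1695  0.1106] [-0.5  0.5 -2.5] [0.06 0.01 0.02] [-0.44  0.7   1.48 -0.    0.97  1.23]
```

View pics/w17.png

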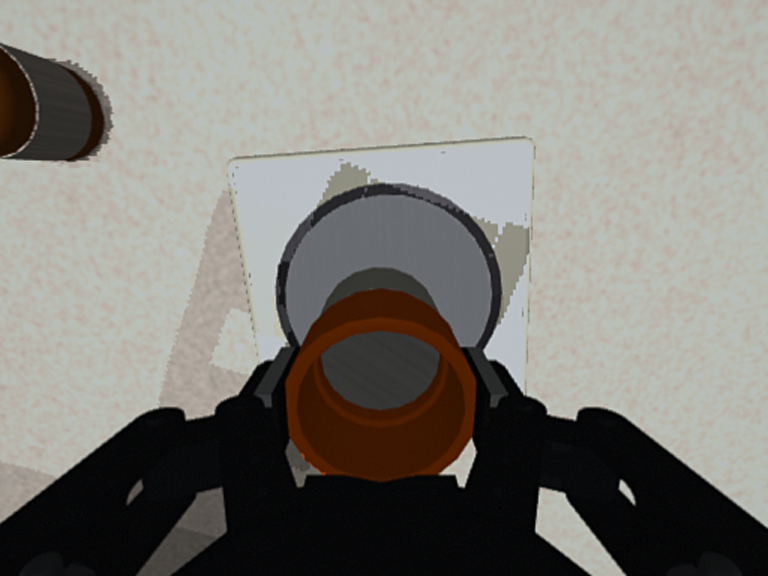

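View pics/s17.png

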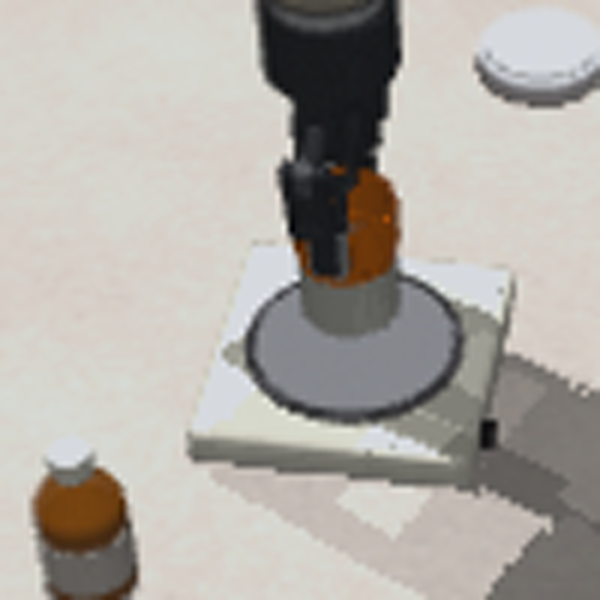

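Emit:
drive_tool(
  motion=[0.5,2,6,0,0.4,0,50,1,3.8,12,0,0.4,0,50,1,3.8,18,0,0.4,0,50,1,3.8,20,0,0.4,0,50,1,3.8,20,0,0.4,0,50,1,3.8,20,0,0.4,0,50],
)

```text
t: 12.9
tcp_pos: [0.6187, -0.1737, 0.0907]
tool_rot: [0.999, -0.051, 0.0, -0.001]
force: [0.1, -0.5, -2.0]
finger_gap: 0.68
```

```bash
python3 lvl.py; python3 - <<'E'
from h import *
snap("wrist","w18",None,1.5);snap("side","s18",(170,110,270,210),6)
E
```

```text
level rotvec tool deg [-0.09 -0.01 -0.  ]
tool x,y world
 [[ 0.995 -0.102  0.   ]
 [-0.102 -0.995 -0.002]]
12.9 [ 0.6187 -0.1737  0.0907] [ 0.1 -0.5 -2. ] [ 0.02 -0.01 -0.03] [-0.45  0.72  1.49  0.    0.92  1.22]
```

View pics/w18.png

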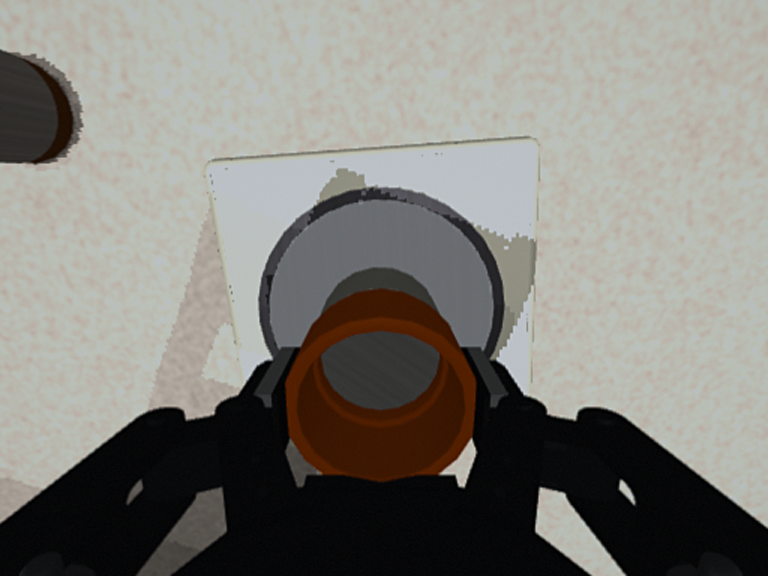

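View pics/s18.png

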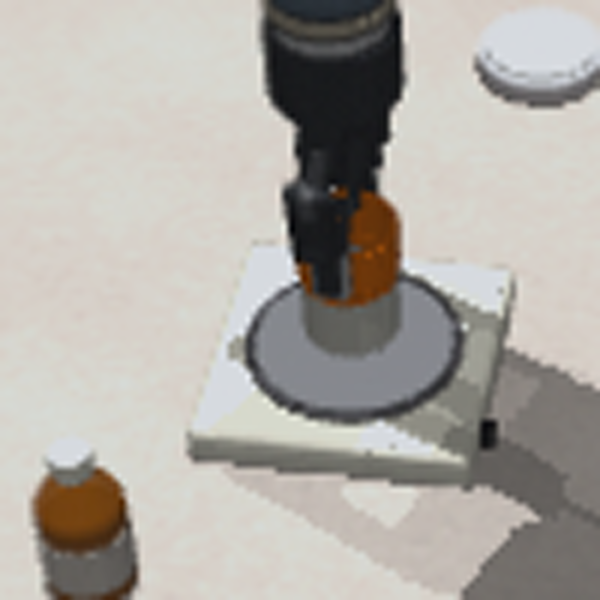

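Emit:
drive_tool(
  motion=[0,0,3,0,0,0,50,0,0,6,0,0,0,50,0,0,9,0,0,0,50,0,0,10.5,0,0,0,50,0,0,11.5,0,0,0,50,0,0,11.5,0,0,0,50],
)

```text
t: 13.75
tcp_pos: [0.6187, -0.1737, 0.0793]
tool_rot: [0.999, -0.051, 0.0, -0.001]
force: [-0.1, 0.3, -1.9]
finger_gap: 0.687
```

Emit:
drive_tool(
  motion=[0,0,0.5,0,0,0,50,0,0,1,0,0,0,50,0,0,1,0,0,0,50],
)

```text
t: 14.12
tcp_pos: [0.6187, -0.1737, 0.0783]
tool_rot: [0.999, -0.051, 0.0, -0.001]
force: [0.4, 0.2, -3.0]
finger_gap: 0.683
```

```bash
python3 lvl.py
```

```text
level rotvec tool deg [-0.09 -0.01  0.  ]
tool x,y world
 [[ 0.995 -0.102  0.   ]
 [-0.102 -0.995 -0.002]]
14.125 [ 0.6187 -0.1737  0.0783] [ 0.4  0.2 -3. ] [-0.02 -0.03 -0.02] [-0.45  0.74  1.5   0.    0.9   1.22]
```

Emit:
drive_tool(
  motion=[0,0,0.5,0,0,0,50,0,0,1,0,0,0,50,0,0,1,0,0,0,50],
)

```text
t: 14.5
tcp_pos: [0.6188, -0.1737, 0.0775]
tool_rot: [0.999, -0.051, 0.0, -0.001]
force: [0.1, -0.3, -0.4]
finger_gap: 0.683
```

Emit:
drive_tool(
  motion=[0,0,0.5,0,0,0,50,0,0,0.7,0,0,0,50,0,0,0.7,0,0,0,50],
)

```text
t: 14.88
tcp_pos: [0.6189, -0.1737, 0.0775]
tool_rot: [0.999, -0.051, 0.0, -0.001]
force: [-1.5, 1.5, 5.9]
finger_gap: 0.685
```

The cup touched down at exactly the expected height, 0.0775. Releasing.

Emit:
drive_tool(
  motion=[0,0,-0.3,0,0,0,62,0,0,-0.3,0,0,0,68,0,0,-0.3,0,0,0,76,0,0,-0.3,0,0,0,85,0,0,-0.3,0,0,0,85,0,0,-0.3,0,0,0,85],
)

```text
t: 15.62
tcp_pos: [0.6189, -0.1737, 0.0778]
tool_rot: [0.999, -0.051, 0.0, -0.001]
force: [-0.3, 0.0, 0.1]
finger_gap: 0.996
```

```bash
python3 lvl.py; python3 - <<'E'
from h import *
snap("wrist","w20",None,1.5);snap("side","s20",(170,110,270,210),6)
E
```

```text
level rotvec tool deg [-0.07 -0.05 -0.  ]
tool x,y world
 [[ 0.995 -0.102  0.001]
 [-0.102 -0.995 -0.001]]
15.625 [ 0.6189 -0.1737  0.0778] [-0.3  0.   0.1] [ 0.01 -0.01  0.01] [-0.45  0.74  1.5   0.    0.9   1.22]
```

View pics/w20.png

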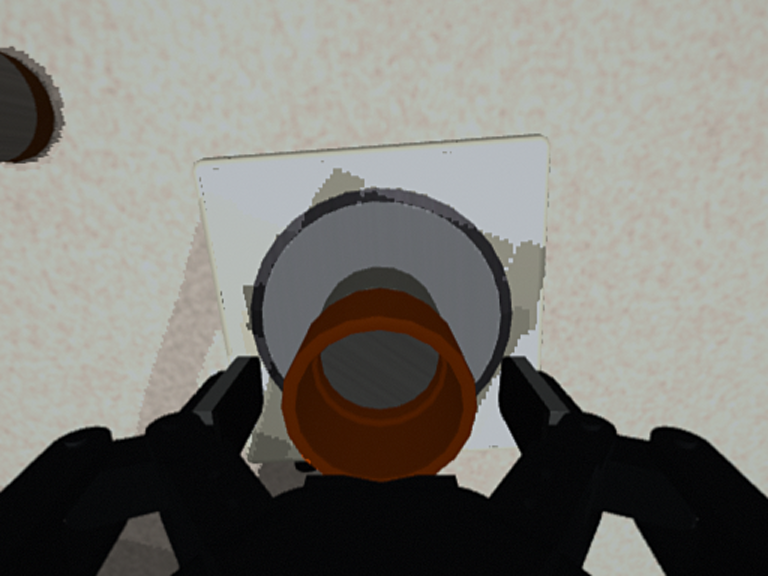

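View pics/s20.png

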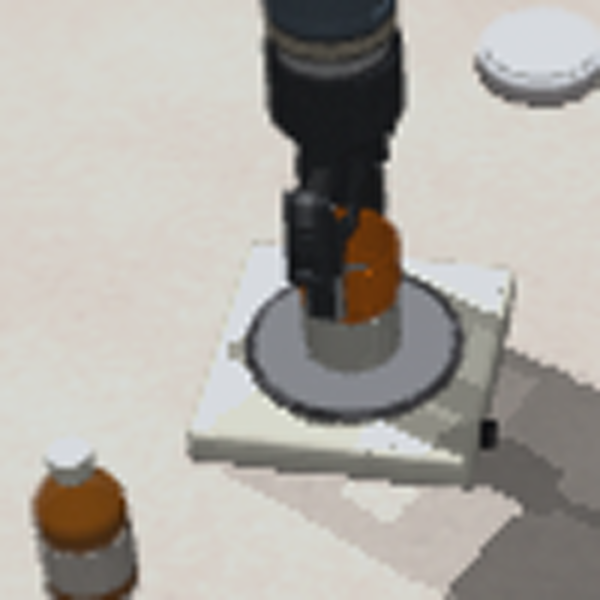

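Released and standing. I'll retract straight up, then back off so the wrist camera sees everything.

Emit:
drive_tool(
  motion=[0,0,-10,0,0,0,85,0,0,-35,0,0,0,85,0,0,-80,0,0,0,85,0,0,-120,0,0,0,85,-20,0,-145,0,0,0,85,-65,-10,-155,0,0,0,85,-90,-10,-155,0,0,0,85,-90,-10,-155,0,0,0,85],
)

```text
t: 16.73
tcp_pos: [0.5288, -0.1542, 0.2338]
tool_rot: [0.999, -0.052, 0.001, -0.001]
force: [0.2, 0.0, -0.2]
finger_gap: 0.995
```

```bash
python3 lvl.py; python3 - <<'E'
from h import *
snap("wrist","w21",None,1.5);snap("side","s21",(140,110,290,280),4);snap("scene","c21",(130,130,250,250),5)
E
```

```text
level rotvec tool deg [-0.07 -0.06  0.  ]
tool x,y world
 [[ 0.995 -0.103  0.001]
 [-0.103 -0.995 -0.001]]
16.725 [ 0.5288 -0.1542  0.2338] [ 0.2  0.  -0.2] [-0.04 -0.03  0.  ] [-0.49  0.42  1.62  0.    1.1   1.19]
```

View pics/w21.png

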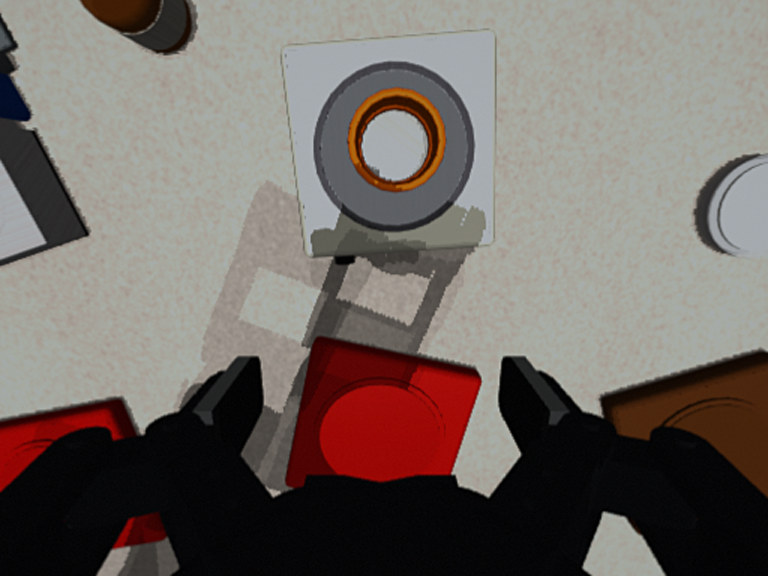

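View pics/s21.png

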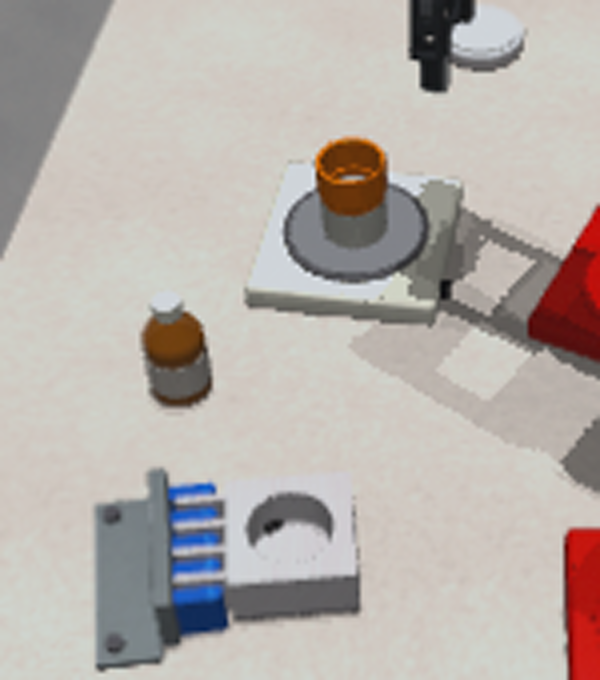

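Emit:
drive_tool(
  motion=[0,-30,0,0,0,0,85,0,-80,0,0,0,0,85,0,-130,0,0,0,0,85,1,-180,0,0,0,0,85,1,-230,0,0,0,0,85,2,-275,0,0,0,0,85,2,-286,0,0,0,0,85,2,-286,0,0,0,0,85],
)

```text
t: 17.88
tcp_pos: [0.5634, 0.1294, 0.2331]
tool_rot: [0.999, -0.05, 0.002, 0.0]
force: [-0.2, 0.3, 0.1]
finger_gap: 1.0
```

```bash
python3 lvl.py; python3 - <<'E'
from h import *
d=snap("wrist","w22",None,1.5)
s=3.0;o=np.array([150,30]);im=cv2.resize(d["color"][30:230,150:400,::-1],None,fx=s,fy=s,interpolation=cv2.INTER_CUBIC)
cv2.imwrite("pics/w22r.png",im)
dk=np.array([.6148,.1731,.2449])
def draw(pose,pts,z,col):
  c,s_=np.cos(pose[2]),np.sin(pose[2])
  W=np.array(pts)/1000@np.array([[c,s_],[-s_,c]])+pose[:2]
  cv2.polylines(im,[((w2p(d,np.c_[W,np.full(len(W),z)])-o)*s).astype(int)],True,col,1)
for y in(48,24,0,-24,-48): draw(dk,[[52,y],[54,y-5],[58,y-6],[88,y-6],[88,y+6],[58,y+6],[54,y+5]],.044,(0,255,255))
for y in(36,12,-12,-36): draw(dk,[[48,y-3],[88,y-3],[88,y+3],[48,y+3]],.046,(0,0,255))
draw(dk,[[-48,-48],[48,-48],[48,48],[-48,48]],.05,(0,0,255))
cv2.imwrite("pics/w22o.png",im)
E
```

```text
level rotvec tool deg [-0.   -0.18 -0.  ]
tool x,y world
 [[ 0.995 -0.101  0.003]
 [-0.101 -0.995 -0.   ]]
17.875 [0.5634 0.1294 0.2331] [-0.2  0.3  0.1] [-0.01 -0.03  0.  ] [ 0.03  0.46  1.55 -0.    1.12  1.7 ]
```

View pics/w22r.png

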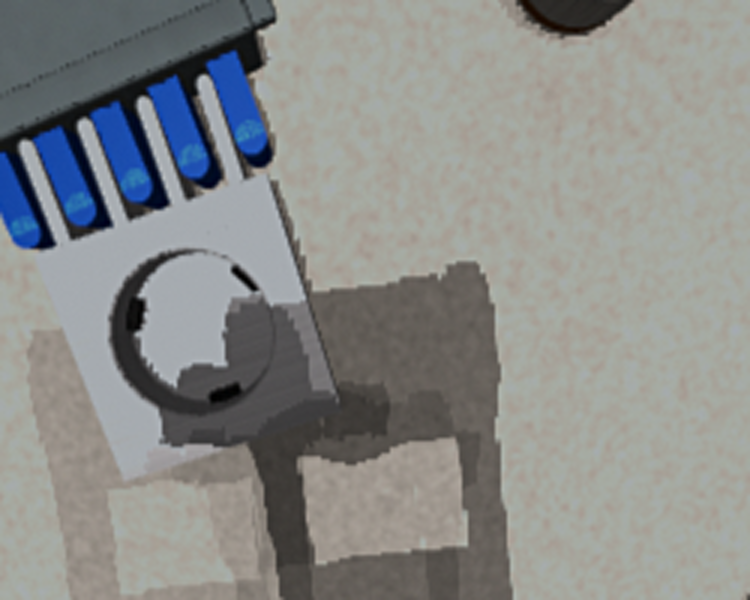

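View pics/w22o.png

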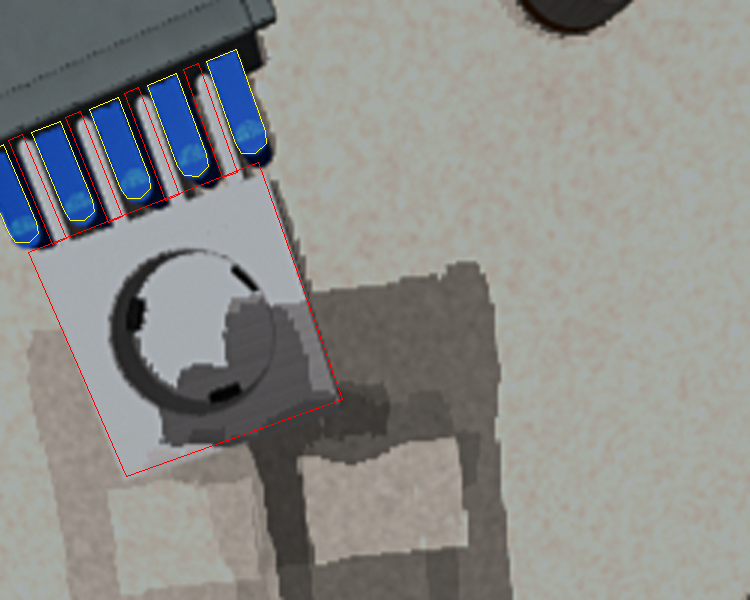

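The block looks about 3 mm short of home. It was touching before the twist, so it seems to have crept back during it. I'll measure that precisely.

```bash
python3 - <<'E'
from h import *
snap("wrist","w23",(130,20,270,140),5.5); snap("wrist","w22f",None,1.5)
E
```

```text
(no output)
```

View pics/w23.png

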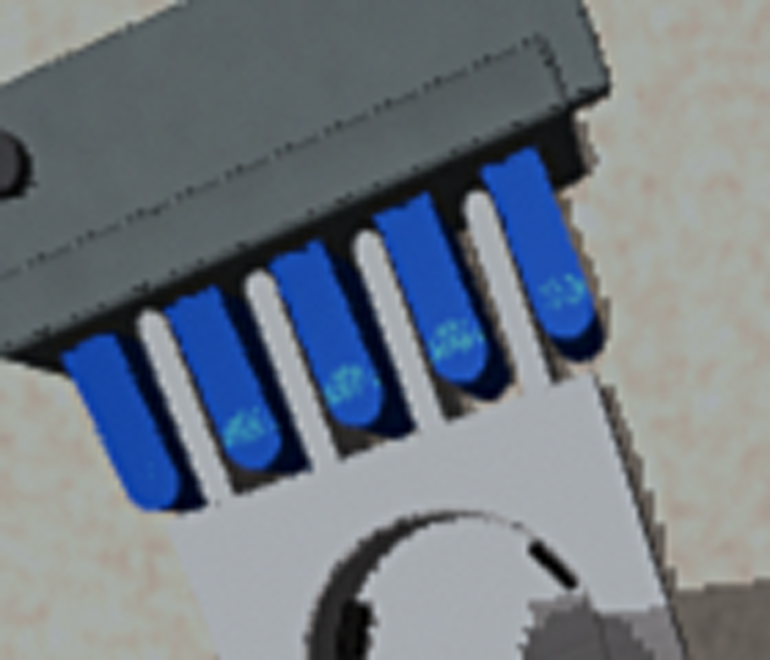

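View pics/w22f.png

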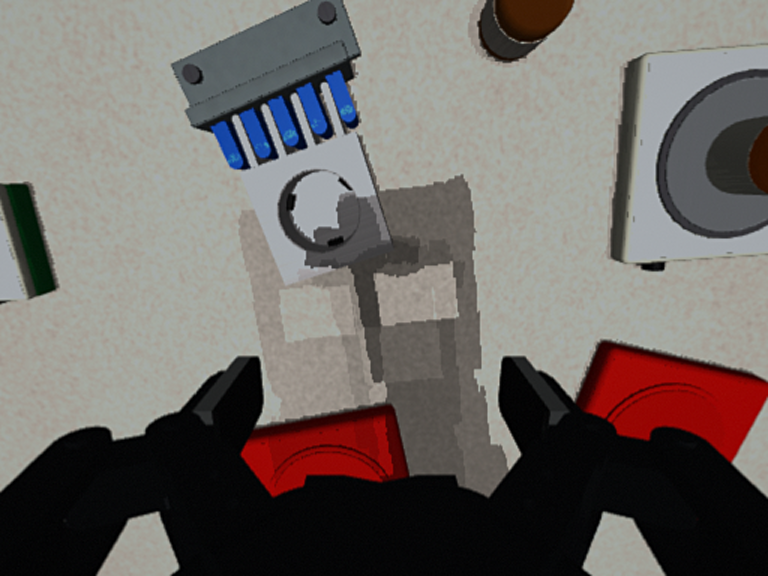

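```bash
cat > bl.py <<'E'
from fit import *
np.set_printoptions(precision=4,suppress=True)
def run(tips,roots,corn,s,o):
    d=snap("wrist")
    A=lambda p:np.array(p)/s+np.array(o)
    W=p2w(d,A(tips),.046)[:,:2]; 
    x,r=fit(d,[[88,y] for y in(48,24,0,-24,-48)],A(roots),.044); print("dock",x,np.abs(r).max())
    xb,r=fit(d,[[88,y] for y in(36,12,-12,-36)]+[c[0] for c in corn],A(tips+[c[1] for c in corn]),[.046]*4+[.05]*len(corn)); print("block",xb,np.abs(r).max()); print(r)
    for dk in (x,[.6148,.1731,.2449]):
        c,s_=np.cos(dk[2]),np.sin(dk[2]); M=np.array([[c,s_],[-s_,c]])
        print("rel",M@(xb[:2]-dk[:2]),xb[2]-dk[2],"tips",(M@(W-dk[:2]).T).T.round(4).tolist())
    print(p2w(d,[[393/1.5,408/1.5],[250/1.5,430/1.5]],.03))
E
python3 - <<'E'
from bl import *
# corners front: px in w23 : (48,-48)->(597,375), (48,48)->(172,520); back from w22r: (125,480)/3+(150,30)
cv=lambda u,v:[(u/3+150-130)*5.5,(v/3+30-20)*5.5]
run([[477,190],[368,232],[258,272],[152,312]][::-1],[[515,157],[405,203],[300,248],[195,295],[88,340]][::-1],[([48,-48],[597,375]),([48,48],[172,520]),([-48,48],cv(125,480)),([-48,-48],cv(338,402))],5.5,(130,20))
E
```

```text
dock [0.6142 0.17   0.2608] 0.7088721068126969
block [0.6122 0.1708 0.2147] 3.0466986423960396
[[ 0.2605  0.0649]
 [ 0.1563 -0.1044]
 [ 0.2124  0.2283]
 [-0.045   0.0914]
 [ 1.3094  0.0807]
 [-0.0059  0.5341]
 [ 0.0019  0.2301]
 [-3.0467 -1.3238]]
rel [-0.0017  0.0013] -0.04614984951017673 tips [[0.0876, 0.0332], [0.0866, 0.0094], [0.0854, -0.0149], [0.0846, -0.0388]]
rel [-0.0031 -0.0016] -0.030243319083403858 tips [[0.0857, 0.0317], [0.0851, 0.0079], [0.0843, -0.0164], [0.0838, -0.0403]]
[[0.4172 0.1309 0.03  ]
 [0.4074 0.2743 0.03  ]]
```

The block yawed about -0.035 rad in its play during the twist, and its right fins are about 2–3 mm short. I'll shut the fingers and nudge it home from behind, on its right side.

Emit:
drive_tool(
  motion=[-10,0,0,0,0,-7,40,-21,-1,0,0,0,-14,0,-21,-1,0,0,0,-19.8,0,-21,-1,40,0,0,-19.8,0,-21,-1,80,0,0,-19.8,0,-21,-1,110,0,0,-19.8,0,-21,-1,110,0,0,-19.8,0],
  force=40,
)

```text
t: 18.95
tcp_pos: [0.5409, 0.1295, 0.1214]
tool_rot: [0.993, 0.119, -0.001, 0.0]
force: [0.2, -0.4, 1.1]
finger_gap: 0.002
```

```bash
python3 lvl.py; python3 - <<'E'
from h import *
snap("wrist","w24",None,1.5);snap("side","s24",(150,170,300,290),4)
E
```

```text
level rotvec tool deg [-0.01  0.16 -0.  ]
tool x,y world
 [[ 0.972  0.237 -0.003]
 [ 0.237 -0.972 -0.   ]]
18.95 [0.5409 0.1295 0.1214] [ 0.2 -0.4  1.1] [ 0.02 -0.08 -0.01] [ 0.03  0.59  1.7  -0.    0.85  1.37]
```

View pics/w24.png

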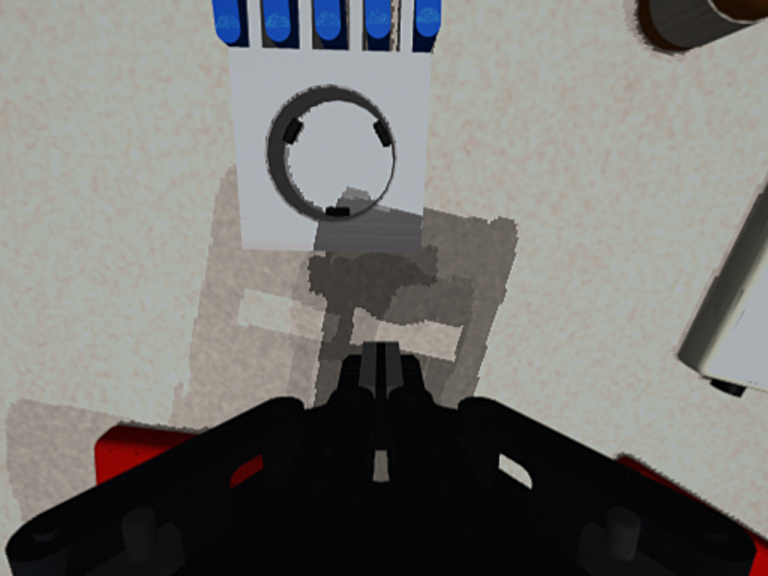

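View pics/s24.png

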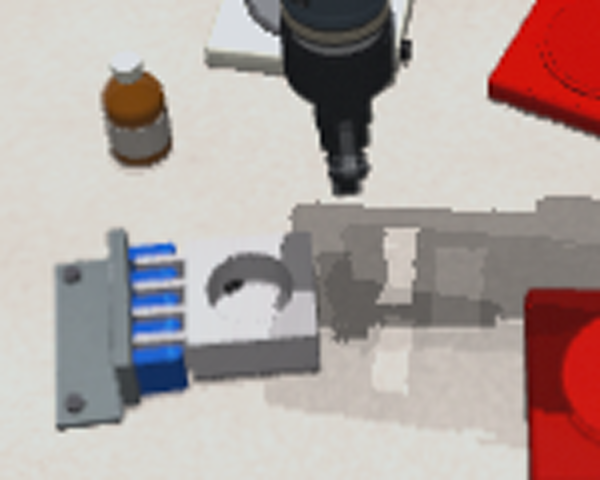

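Emit:
drive_tool(
  motion=[0,0,30,0,0,0,0,0,0,65,0,0,0,0,0,0,90,0,0,0,0,0,0,97,0,0,0,0,0,0,97,0,0,0,0,4,0,97,0,0,0,0,8,0,97,0,0,0,0,12,0,97,0,0,0,0],
)

```text
t: 20.05
tcp_pos: [0.5562, 0.133, 0.0277]
tool_rot: [0.993, 0.12, 0.003, 0.0]
force: [0.5, 0.9, -0.2]
finger_gap: -0.005
```

Emit:
drive_tool(
  motion=[1,0,0,0,0,0,0,2.5,0,0,0,0,0,0,4,0,0,0,0,0,0,5,0,0,0,0,0,0,5,0,0,0,0,0,0],
)

```text
t: 20.68
tcp_pos: [0.56, 0.134, 0.0275]
tool_rot: [0.993, 0.12, 0.002, 0.0]
force: [-1.4, -1.6, 1.2]
finger_gap: -0.0
```

```bash
python3 lvl.py; python3 - <<'E'
from h import *
snap("wrist","w25",None,1.5);snap("side","s25",(150,170,300,290),4)
E
```

```text
level rotvec tool deg [ 0.06 -0.17  0.  ]
tool x,y world
 [[ 0.971  0.238  0.003]
 [ 0.238 -0.971  0.001]]
20.675 [0.56   0.134  0.0275] [-1.4 -1.6  1.2] [-0.15  0.38  0.02] [ 0.04  0.76  1.7  -0.    0.68  1.37]
```

View pics/w25.png

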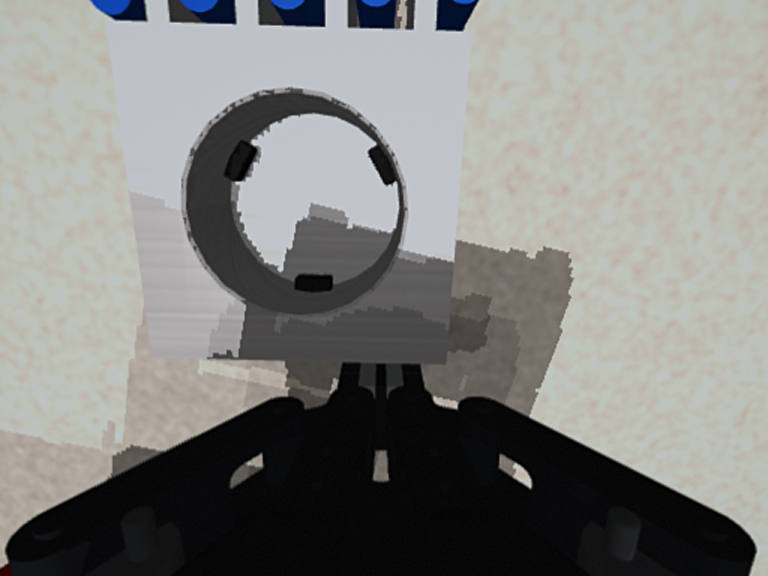

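View pics/s25.png

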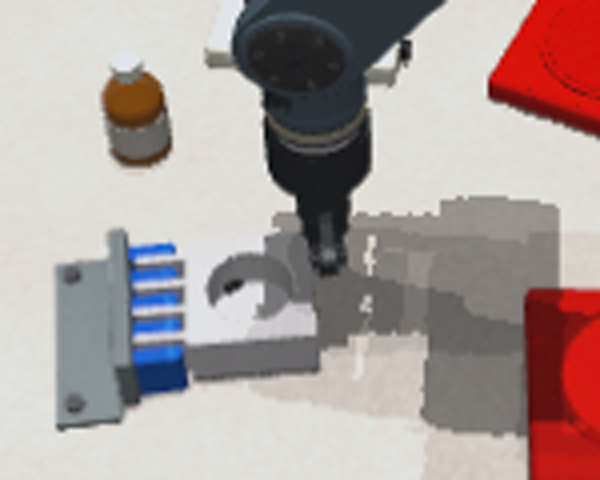

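Emit:
drive_tool(
  motion=[1,0,0,0,0,0,0,2,0,0,0,0,0,0,3,0,0,0,0,0,0,3,0,0,0,0,0,0],
)

```text
t: 21.28
tcp_pos: [0.5602, 0.1341, 0.0274]
tool_rot: [0.993, 0.12, -0.001, 0.001]
force: [-6.4, -4.2, 5.1]
finger_gap: 0.003
```

Emit:
drive_tool(
  motion=[1,0,0,0,0,0,0,2,0,0,0,0,0,0,3,0,0,0,0,0,0,3,0,0,0,0,0,0],
)

```text
t: 21.78
tcp_pos: [0.5601, 0.1342, 0.0272]
tool_rot: [0.993, 0.12, -0.005, 0.001]
force: [-8.0, -4.1, 6.5]
finger_gap: 0.002
```

Emit:
drive_tool(
  motion=[-15,0,0,0,0,0,0,-20,0,-40,0,0,0,0,-20,0,-100,0,0,0,0,-10,-10,-150,0,0,0,0,25,-24,-200,0,0,0,0,60,-24,-230,0,0,0,0,60,-24,-230,0,0,0,0,60,-24,-230,0,0,0,0],
)

```text
t: 22.78
tcp_pos: [0.6141, 0.1725, 0.2556]
tool_rot: [0.993, 0.12, -0.006, 0.001]
force: [-0.3, -0.6, -0.6]
finger_gap: -0.001
```

```bash
python3 lvl.py; python3 - <<'E'
from h import *
snap("wrist","w26",None,1.5);snap("wrist","w26z",(170,60,340,190),4.6)
E
```

```text
level rotvec tool deg [-0.01  0.64 -0.  ]
tool x,y world
 [[ 0.971  0.239 -0.011]
 [ 0.239 -0.971 -0.   ]]
22.775 [0.6141 0.1725 0.2556] [-0.3 -0.6 -0.6] [0.01 0.03 0.01] [ 0.1   0.53  1.36 -0.    1.26  1.43]
```

View pics/w26.png

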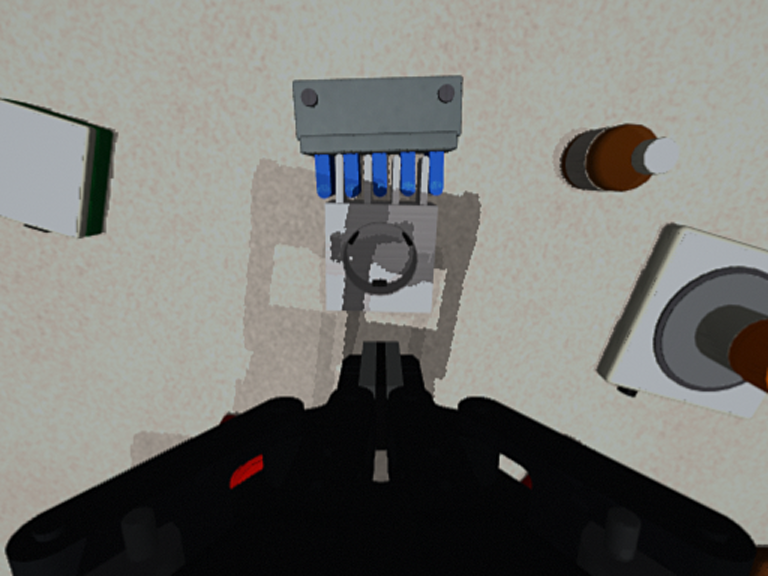

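View pics/w26z.png

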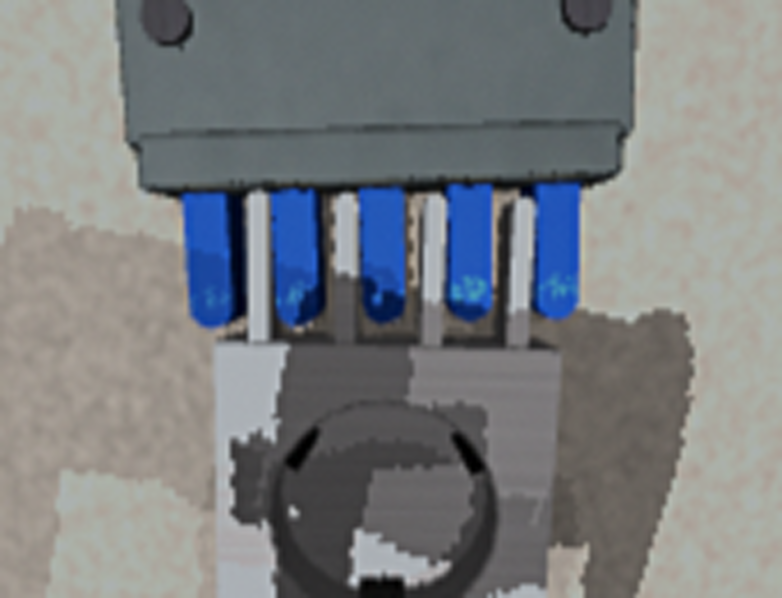

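```bash
cat > bl2.py <<'E'
from fit import *
np.set_printoptions(precision=4,suppress=True)
def run(roots,noses,tips,corn,s,o):
    d=snap("wrist"); A=lambda p:np.array(p)/s+np.array(o)
    ys=(48,24,0,-24,-48)
    x,r=fit(d,[[88,y] for y in ys]+[[52,y] for y in ys],A(roots+noses),.044); print("dock",x);print(r.round(1).tolist())
    xb,r=fit(d,[[88,y] for y in(36,12,-12,-36)]+[c[0] for c in corn],A(tips+[c[1] for c in corn]),[.046]*4+[.05]*len(corn)); print("block",xb);print(r.round(1).tolist())
    c,s_=np.cos(x[2]),np.sin(x[2]); M=np.array([[c,s_],[-s_,c]])
    print("rel",M@(xb[:2]-x[:2])*1000,xb[2]-x[2]); print("tips",(M@(p2w(d,A(tips),.046)[:,:2]-x[:2]).T).T*1000)
E
python3 - <<'E'
from bl2 import *
c=lambda u,v:[(u/1.5-170)*4.6,(v/1.5-60)*4.6]
run([[207,190],[295,188],[383,187],[470,185],[558,183]],[[212,327],[298,326],[383,324],[470,321],[557,319]],[[258,190],[346,192],[434,193],[522,197]],[([48,48],[216,343]),([48,-48],[559,348]),([-48,48],c(327,311)),([-48,-48],c(433,314))],4.6,(170,60))
E
```

```text
dock [0.614  0.1716 0.2586]
[[-0.2, 0.5], [-0.2, 0.4], [0.0, 0.3], [0.1, -0.2], [0.0, -0.4], [0.2, -0.2], [0.3, -0.1], [0.3, -0.3], [-0.1, -0.2], [-0.3, 0.1]]
block [0.6117 0.1718 0.225 ]
[[-0.8, 0.2], [-0.5, -0.1], [-0.6, -0.4], [0.1, -0.4], [-0.6, 0.5], [-0.4, -0.9], [1.2, -0.1], [2.3, 1.3]]
rel [-2.1529  0.7496] -0.03361385530796962
tips [[ 87.6896  33.4093]
 [ 86.7381   9.7116]
 [ 86.0383 -14.0032]
 [ 84.5701 -37.7318]]
```

The fit gives the block 2 mm short and yawed -0.034 rad relative to the dock, with its fin tips displaced to -y. I'll nudge the front of its right side toward +y to straighten it, then push from behind.

Emit:
drive_tool(
  motion=[5,10,0,0,0,-10,0,15,30,0,0,0,-20,0,25,52,0,0,0,-30,0,35,74,0,0,0,-40,0,35,74,0,0,0,-50,0,35,74,30,0,0,-60,0,35,74,60,0,0,-70,0,35,74,90,0,0,-80,0],
)

```text
t: 23.92
tcp_pos: [0.6625, 0.1081, 0.1625]
tool_rot: [0.681, 0.732, -0.006, -0.005]
force: [0.3, -0.1, 0.6]
finger_gap: 0.002
```

Emit:
drive_tool(
  motion=[0,0,0,0,0,-9,0,0,0,20,0,0,-10,0,0,0,40,0,0,-10,0,0,0,40,0,0,-10,0],
)

```text
t: 24.42
tcp_pos: [0.6593, 0.1078, 0.1198]
tool_rot: [0.615, 0.788, -0.008, -0.008]
force: [0.4, -0.6, -0.1]
finger_gap: -0.001
```

```bash
python3 lvl.py; python3 - <<'E'
from h import *
s=manip.sense();p=s["tcp_pos"][:2]-[.614,.1716];c,q=np.cos(.2586),np.sin(.2586);print("dock xy",c*p[0]+q*p[1],-q*p[0]+c*p[1])
snap("wrist","w27",None,1.5);snap("side","s27",(150,150,300,290),4)
E
```

```text
level rotvec tool deg [-1.23 -0.16  0.  ]
tool x,y world
 [[-0.243  0.97   0.003]
 [ 0.97   0.243 -0.022]]
24.425 [0.6593 0.1078 0.1198] [ 0.4 -0.6 -0.1] [ 0.02 -0.02 -0.05] [-0.    0.72  1.39 -0.    1.05 -0.25]
dock xy 0.027527121829601545 -0.07326458115825711
```

View pics/w27.png

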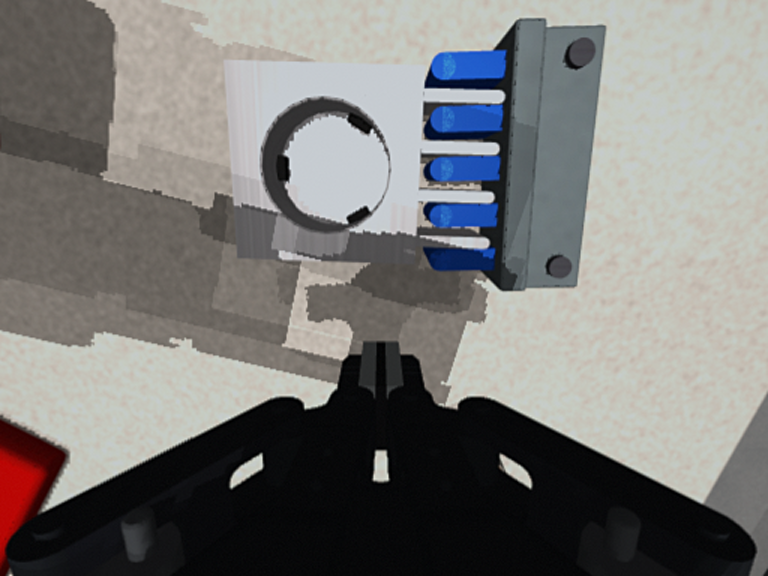

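View pics/s27.png

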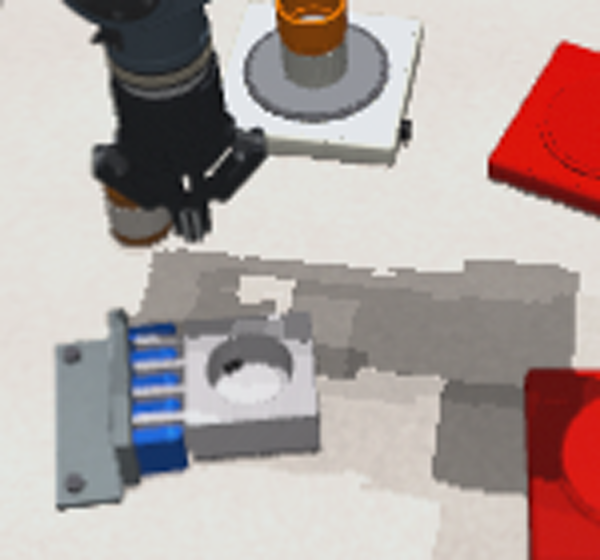

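Emit:
drive_tool(
  motion=[0,5.5,20,-1.1,0,0,0,0,5.5,45,-1.1,0,0,0,0,5.5,70,-1.1,0,0,0,0,5.5,85,-1.1,0,0,0,0,5.5,85,-1.1,0,0,0,4,5.5,85,-1.1,0,0,0,8,5.5,85,-1.1,0,0,0,8,5.5,85,-1.1,0,0,0],
)

```text
t: 25.52
tcp_pos: [0.6639, 0.1173, 0.038]
tool_rot: [0.615, 0.789, 0.002, 0.001]
force: [0.7, -0.1, -0.9]
finger_gap: -0.0
```

```bash
cat > pos.py <<'E'
from h import *
s=manip.sense();p=s["tcp_pos"][:2]-[.614,.1716];c,q=np.cos(.2586),np.sin(.2586);print("dock xy",c*p[0]+q*p[1],-q*p[0]+c*p[1])
E
python3 lvl.py;python3 pos.py; python3 - <<'E'
from h import *
snap("wrist","w28",None,1.5);snap("side","s28",(150,150,300,290),4)
E
```

```text
level rotvec tool deg [ 0.24 -0.06  0.  ]
tool x,y world
 [[-0.244  0.97   0.001]
 [ 0.97   0.244  0.004]]
25.525 [0.6639 0.1173 0.038 ] [ 0.7 -0.1 -0.9] [ 0.01  0.01 -0.03] [ 0.01  0.83  1.43  0.    0.88 -0.24]
dock xy 0.0343176017388743 -0.06520949774441012
```

View pics/w28.png

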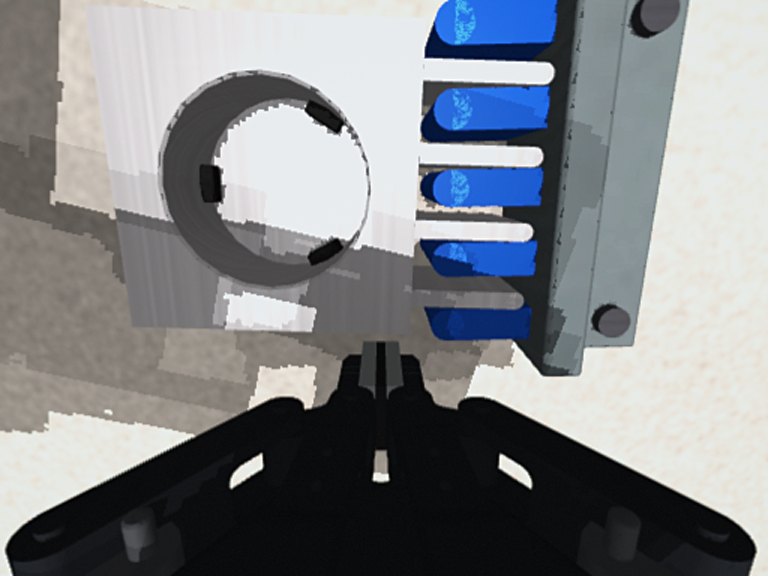

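View pics/s28.png

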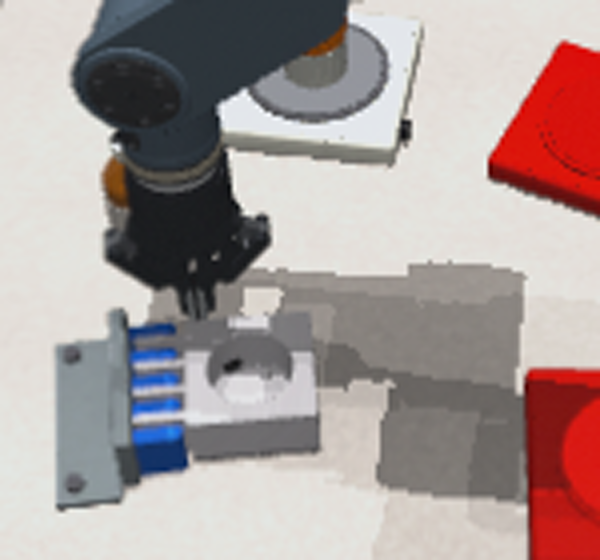

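Emit:
drive_tool(
  motion=[1,0,4,0,0,0,0,2,0,4,0,0,0,0,3,0,4,0,0,0,0,4,0,4,0,0,0,0,5,0,4,0,0,0,0,6,0,4,0,0,0,0,6,0,4,0,0,0,0],
)

```text
t: 26.5
tcp_pos: [0.6623, 0.1229, 0.0337]
tool_rot: [0.615, 0.789, 0.002, 0.001]
force: [1.4, -0.6, -1.1]
finger_gap: 0.002
```

```bash
python3 pos.py; python3 - <<'E'
from h import *
snap("wrist","w29",None,1.5)
E
```

```text
dock xy 0.03425286489916855 -0.05944549293036008
```

View pics/w29.png

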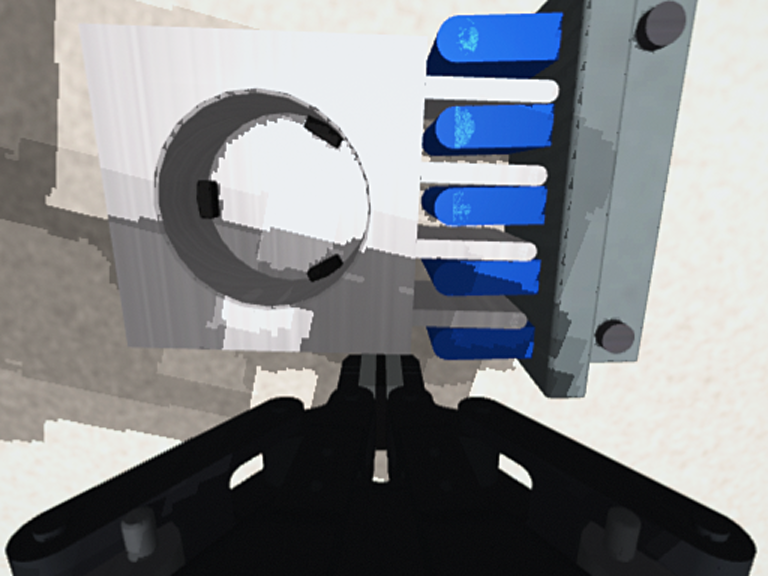

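Just short of contact. I'll push in 1.5 mm steps.

Emit:
drive_tool(
  motion=[1,0,0,0,0,0,0,2,0,0,0,0,0,0,2,0,0,0,0,0,0],
)

```text
t: 26.92
tcp_pos: [0.6623, 0.1245, 0.0337]
tool_rot: [0.615, 0.789, 0.002, 0.001]
force: [1.7, -1.8, -1.7]
finger_gap: -0.001
```

Emit:
drive_tool(
  motion=[1,0,0,0,0,0,0,1.5,0,0,0,0,0,0,1.5,0,0,0,0,0,0],
)

```text
t: 27.3
tcp_pos: [0.6623, 0.126, 0.0338]
tool_rot: [0.615, 0.789, 0.002, 0.002]
force: [1.7, -2.1, -1.3]
finger_gap: -0.001
```

```bash
python3 pos.py; python3 - <<'E'
from h import *
snap("wrist","w30",None,1.5)
E
```

```text
dock xy 0.034990215013007364 -0.056455064557047324
```

View pics/w30.png

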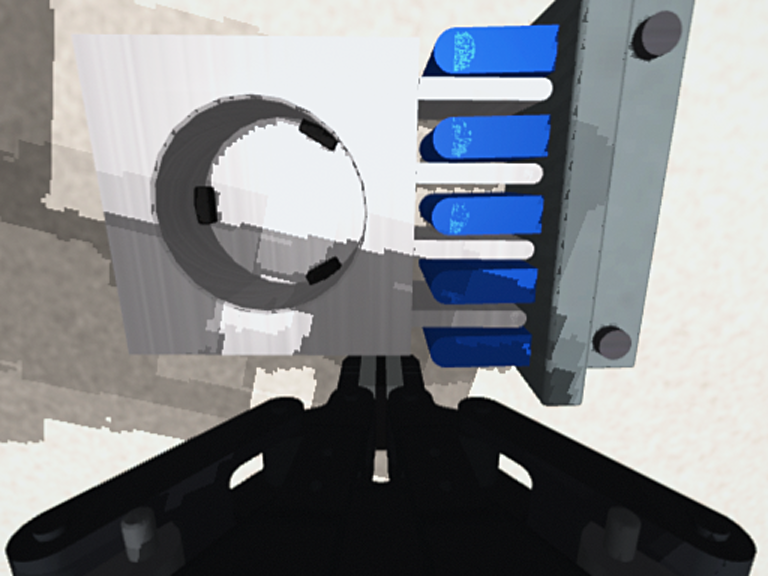

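The block moved with only 2 N. I'll back off and look from above again.

Emit:
drive_tool(
  motion=[-12,0,0,0,0,0,0,-20,0,-40,0,0,0,0,-20,0,-100,0,0,0,0,0,-20,-150,0,0,0,0,30,-40,-190,0,0,10,0,35,-60,-215,0,0,20,0,35,-60,-222,0,0,30,0,35,-60,-222,0,0,40,0],
)

```text
t: 28.35
tcp_pos: [0.594, 0.145, 0.2569]
tool_rot: [0.849, 0.528, 0.003, 0.001]
force: [0.1, 0.3, -0.5]
finger_gap: 0.003
```

Emit:
drive_tool(
  motion=[0,0,0,0,0,10,0,0,0,0,0,0,20,0,0,0,0,0,0,30,0,0,0,0,0,0,40,0,0,0,0,0,0,50,0,0,0,0,0,0,50,0],
)

```text
t: 29.1
tcp_pos: [0.5934, 0.1448, 0.2568]
tool_rot: [0.993, 0.121, 0.003, -0.001]
force: [-0.0, -0.0, -0.1]
finger_gap: 0.002
```

```bash
python3 lvl.py; python3 pos.py; python3 - <<'E'
from h import *
snap("wrist","w31",None,1.5)
E
```

```text
level rotvec tool deg [-0.09 -0.31  0.  ]
tool x,y world
 [[ 0.971  0.24   0.005]
 [ 0.24  -0.971 -0.002]]
29.1 [0.5934 0.1448 0.2568] [-0.  -0.  -0.1] [ 0.01 -0.    0.01] [0.06 0.48 1.44 0.   1.21 1.38]
dock xy -0.026736030527489074 -0.0206629568515674
```

View pics/w31.png

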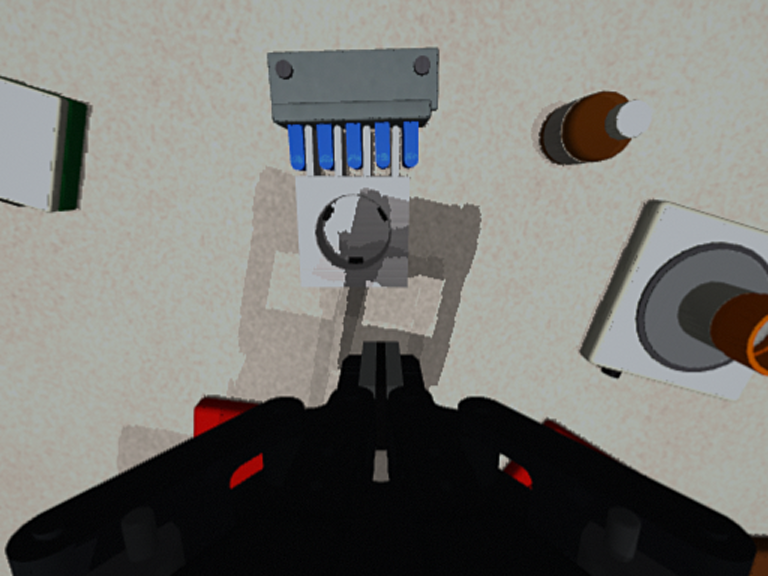

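```bash
python3 - <<'E'
from h import *
snap("wrist","w31z",(170,60,300,200),5.6/1.33)
snap("wrist","w31y",(180,70,300,130),6.5)
E
```

```text
(no output)
```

View pics/w31z.png

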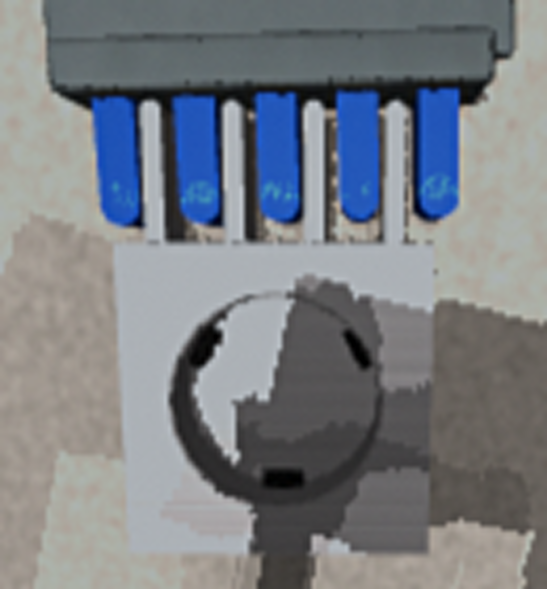

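View pics/w31y.png

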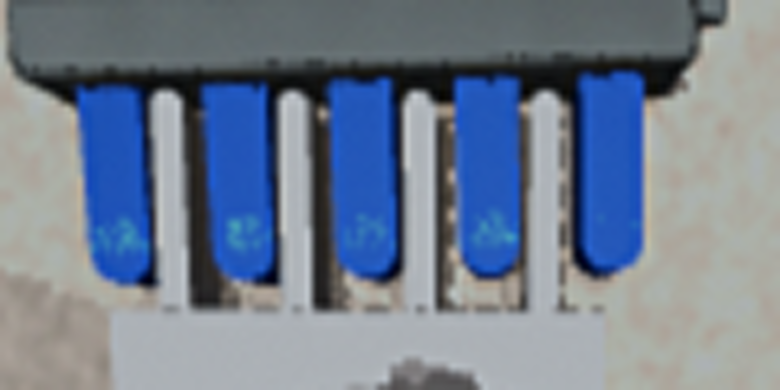

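```bash
python3 - <<'E'
from bl2 import *
k=5.6/1.33
c=lambda u,v:[(u/k+170-180)*6.5,(v/k+60-70)*6.5]
run([[110,86],[236,83],[361,80],[487,77],[611,73]],[[122,283],[245,282],[370,279],[490,276],[611,274]],[[165,88],[293,89],[418,89],[545,90]],[([48,48],[110,312]),([48,-48],[604,310]),([-48,48],c(128,552)),([-48,-48],c(428,555))],6.5,(180,70))
E
```

```text
dock [0.6143 0.1715 0.2623]
[[-0.1, 0.2], [-0.1, 0.2], [-0.1, 0.0], [-0.1, 0.0], [-0.2, -0.4], [-0.0, -0.2], [0.2, -0.0], [0.0, 0.5], [0.1, 0.0], [0.3, -0.3]]
block [0.6117 0.174  0.2388]
[[-0.2, -0.1], [-0.2, 0.2], [-0.2, -0.1], [-0.1, -0.0], [0.6, 0.3], [0.0, -0.2], [-0.2, -0.3], [0.3, 0.4]]
rel [-1.9027  3.0354] -0.023529924908391814
tips [[ 87.1825  37.0293]
 [ 86.5098  12.7604]
 [ 86.0218 -10.9455]
 [ 85.3466 -35.0213]]
```

The tips are now freed toward +y and the remaining error is yaw -0.024 with 1.9 mm to go. A rear push on the right side will now square it.

Emit:
drive_tool(
  motion=[-25,0,0,0,0,-1,0,-55,0,10,0,0,-1,0,-57,0,65,0,0,-1,0,-57,0,125,0,0,-1,0,-57,0,180,0,0,-1,0,-57,0,215,0,0,-1,0,-57,0,230,0,0,-1,0,-57,0,230,0,0,-1,0],
)

```text
t: 30.3
tcp_pos: [0.5397, 0.1318, 0.0261]
tool_rot: [0.992, 0.13, 0.002, -0.001]
force: [-0.0, 0.2, 0.8]
finger_gap: -0.005
```

```bash
python3 lvl.py; python3 pos.py
```

```text
level rotvec tool deg [-0.07 -0.29 -0.  ]
tool x,y world
 [[ 0.966  0.257  0.005]
 [ 0.257 -0.966 -0.001]]
30.3 [0.5397 0.1318 0.0261] [-0.   0.2  0.8] [0.04 0.03 0.  ] [0.04 0.75 1.75 0.   0.64 1.34]
dock xy -0.0820190558578902 -0.01944662235682435
```

Emit:
drive_tool(
  motion=[6,2,0,0,0,0,0,12,4,0,0,0,0,0,16,4,0,0,0,0,0,18,4,0,0,0,0,0,19,4,0,0,0,0,0,20,4.3,0,0,0,0,0,21,4.7,0,0,0,0,0,21,4.7,0,0,0,0,0],
)

```text
t: 31.3
tcp_pos: [0.5607, 0.1327, 0.0261]
tool_rot: [0.992, 0.13, 0.002, -0.001]
force: [-1.2, 0.7, 0.2]
finger_gap: -0.003
```

Emit:
drive_tool(
  motion=[1,0.5,0,0,0,0,0,2,1,0,0,0,0,0,2,1,0,0,0,0,0],
)

```text
t: 31.68
tcp_pos: [0.5623, 0.132, 0.026]
tool_rot: [0.992, 0.13, 0.001, -0.001]
force: [-2.6, -1.5, 1.0]
finger_gap: -0.0
```

```bash
python3 lvl.py; python3 pos.py
```

```text
level rotvec tool deg [-0.09 -0.16  0.  ]
tool x,y world
 [[ 0.966  0.257  0.003]
 [ 0.257 -0.966 -0.002]]
31.675 [0.5623 0.132  0.026 ] [-2.6 -1.5  1. ] [-0.11  0.41 -0.04] [0.04 0.76 1.69 0.   0.68 1.34]
dock xy -0.06007852952882051 -0.025027071876221923
```

Emit:
drive_tool(
  motion=[1,0.3,0,0,0,0,0,2,0.7,0,0,0,0,0,2,0.7,0,0,0,0,0],
)

```text
t: 32.05
tcp_pos: [0.5638, 0.1317, 0.0259]
tool_rot: [0.992, 0.13, 0.001, -0.001]
force: [-4.9, -1.9, 2.5]
finger_gap: 0.003
```

Emit:
drive_tool(
  motion=[1,0,0,0,0,0,0,2,0,0,0,0,0,0,3,0,0,0,0,0,0,3,0,0,0,0,0,0],
)

```text
t: 32.55
tcp_pos: [0.564, 0.1318, 0.0258]
tool_rot: [0.991, 0.13, -0.002, -0.001]
force: [-7.8, -4.7, 6.6]
finger_gap: -0.004
```

```bash
python3 lvl.py; python3 pos.py
```

```text
level rotvec tool deg [-0.12  0.27  0.  ]
tool x,y world
 [[ 0.966  0.258 -0.005]
 [ 0.258 -0.966 -0.002]]
32.55 [0.564  0.1318 0.0258] [-7.8 -4.7  6.6] [-0.6   1.16 -0.  ] [0.04 0.77 1.68 0.   0.7  1.34]
dock xy -0.05846961150377217 -0.02565156820906795
```

It's hard against the stop, 4 mm farther in than the first time. I'll retreat and look.

Emit:
drive_tool(
  motion=[-12,0,0,0,0,0,0,-20,0,-40,0,0,0,0,-20,0,-100,0,0,0,0,-10,-10,-150,0,0,0,0,25,-24,-200,0,0,0,0,45,-24,-232,0,0,0,0,45,-24,-232,0,0,0,0,45,-24,-232,0,0,0,0],
)

```text
t: 33.55
tcp_pos: [0.6015, 0.1663, 0.2563]
tool_rot: [0.991, 0.13, -0.003, -0.001]
force: [-1.1, -0.1, -0.4]
finger_gap: 0.0
```

```bash
python3 lvl.py; python3 - <<'E'
from h import *
snap("wrist","w33",None,1.5)
snap("wrist","w33z",(180,50,320,210),4)
E
```

```text
level rotvec tool deg [-0.15  0.36  0.  ]
tool x,y world
 [[ 0.966  0.258 -0.006]
 [ 0.258 -0.966 -0.003]]
33.55 [0.6015 0.1663 0.2563] [-1.1 -0.1 -0.4] [-0.03 -0.   -0.09] [0.09 0.5  1.4  0.   1.24 1.4 ]
```

View pics/w33.png

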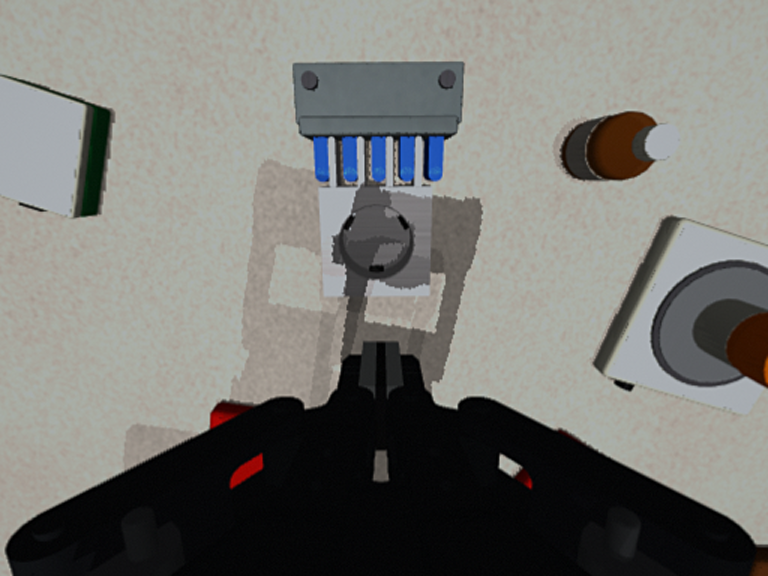

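View pics/w33z.png

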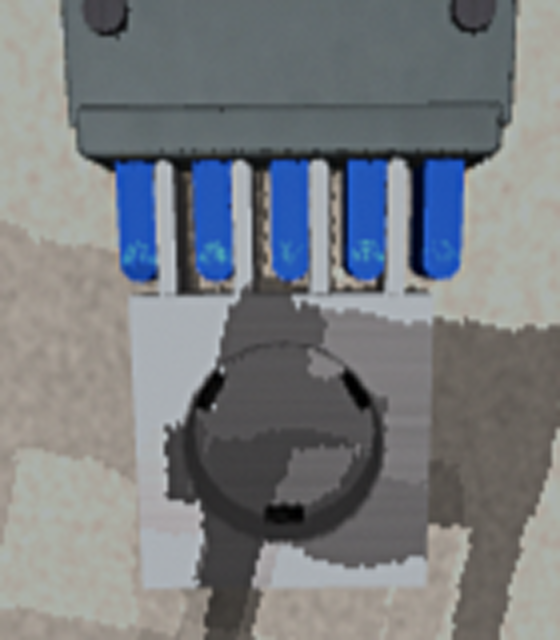

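All the fin tips are now on the dock plate and the block is square. One last look at the cup's centring.

Emit:
drive_tool(
  motion=[-15,28,0,0,0,0,0,-40,75,0,0,0,0,0,-65,122,0,0,0,0,0,-90,170,0,0,0,0,0,-115,218,0,0,0,0,0,-138,262,0,0,0,0,0,-152,290,0,0,0,0,0,-152,290,0,0,0,0,0],
)

```text
t: 34.65
tcp_pos: [0.5273, -0.1552, 0.2546]
tool_rot: [0.992, 0.128, -0.006, -0.002]
force: [0.6, 0.7, -0.1]
finger_gap: 0.001
```

```bash
python3 lvl.py; python3 - <<'E'
from h import *
t=np.linspace(0,2*np.pi,90)
for n,cr,k in(("wrist",(150,20,400,220),3),("side",(180,120,270,200),7)):
    d=snap(n); x0,y0,x1,y1=cr
    im=cv2.resize(d["color"][y0:y1,x0:x1,::-1],None,fx=k,fy=k,interpolation=cv2.INTER_CUBIC)
    for r,z,c in((.066,.03,(0,0,255)),(.031,.11,(0,255,0)),(.029,.03,(255,0,255))):
        for a in (w2p(d,np.c_[.6189+r*np.cos(t),-.1730+r*np.sin(t),0*t+z])-[x0,y0])*k: cv2.circle(im,tuple(a.astype(int).tolist()),1,c,-1)
    cv2.imwrite(f"pics/f_{n}.png",im)
snap("scene","f_scene",None,1.5)
E
```

```text
level rotvec tool deg [-0.26  0.6  -0.  ]
tool x,y world
 [[ 0.967  0.254 -0.011]
 [ 0.254 -0.967 -0.004]]
34.65 [ 0.5273 -0.1552  0.2546] [ 0.6  0.7 -0.1] [ 0.01  0.03 -0.03] [-0.49  0.4   1.59 -0.    1.16  0.83]
```

View pics/f_wrist.png

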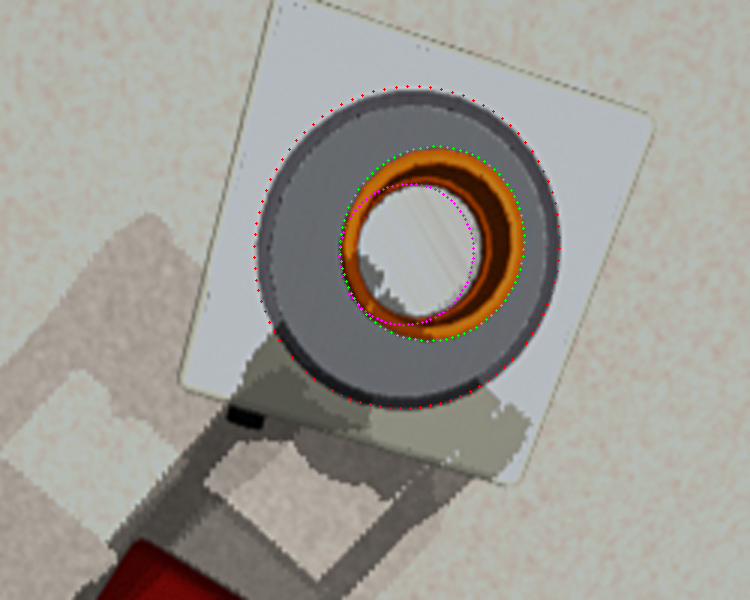

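View pics/f_side.png

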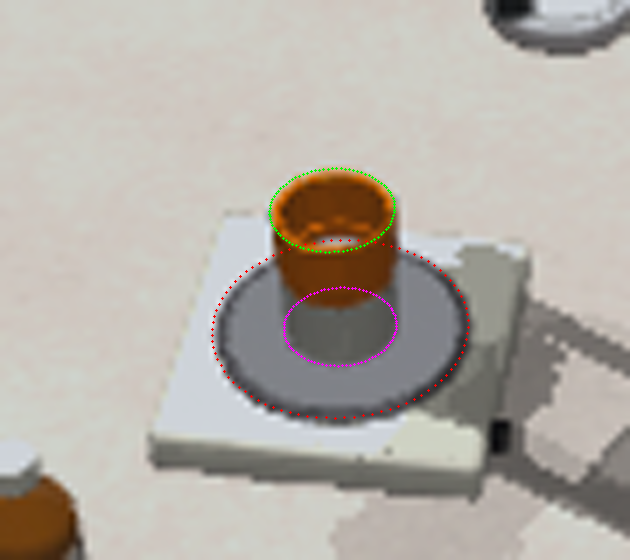

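View pics/f_scene.png

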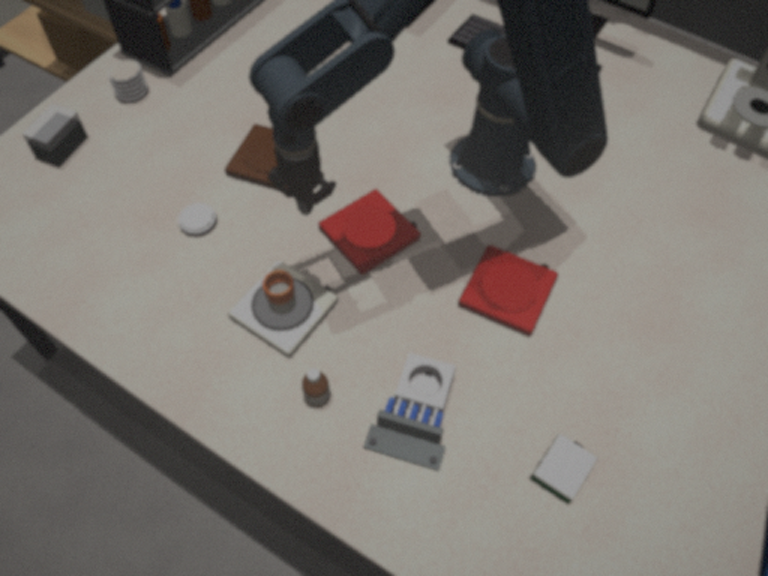

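```bash
python3 - <<'E'
from station import manip
print(manip.sign_off(), manip.sense()["t"])
E
```

```text
the job is handed in; nothing more can be done
the job is handed in; nothing more can be done
```

The job is handed in at about 35 s of the 61 s allowed. The cup is upright on the white plate's glass disc, and the block is home in the dock.

**Sequence:** I gripped the collar, squared the block up and slid it into the dock until contact stopped it (about 8 N). I then twisted the cup about 76° while raising it 13 mm. The wrist then carried only the cup's weight, so it came free without lifting the block. I set the cup down gently (about 6 N) and let go.

**One check failed along the way:** the twist had turned the docked block by about 0.03 rad in its play and left its right fins 2–3 mm short. A first push from behind did not move it. I then nudged the block sideways and pushed it from behind again, after the cup was already placed, until it stopped hard.

**Last checks:**
- **Block:** all four fin tips line up with the dock plate and the block looks square. By eye it sits 1.5–2 mm to one side, inside the 3 mm play. I did not repeat the numeric fit after the last push.
- **Cup:** it is within about 1 mm of the disc's centre in the wrist view, and the side view looks the same. The scene camera had put the disc about 2.5 mm away from the wrist camera's figure in y; I used essentially the wrist figure.
- **Surroundings:** the bottle, slidebox, dish and the red and brown plates look undisturbed in the last scene picture. The arm was clear of everything at hand-in.

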